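# Sweep biscuits through the gate into the packing lane

### The arm

A 7-joint arm with a two-finger parallel gripper is mounted at the origin on the work surface. World frame = base frame: x ahead of the robot, y to its left, z up, the work surface at z = 0. Lengths are in m, angles in rad, forces in N, time in s.
With the tool pointing down it reaches from about 0.425 to 0.925 m from the base axis. Payload 6.8 kg.
Tool frame: the origin (TCP) lies midway between the tips of the shut fingers; the grasp point (between the pads) lies 19 mm behind it (r.grip_point_offset is the distance from the TCP to the grasp point, in m); z points along the fingers, y is the direction in which the jaws open and shut (so a half turn about z gives the same grasp; the last joint's range is limited). The gripper opens to 85 mm and grips with 20 to 120 N. Pads are 22 mm wide; open, the fingers measure 114 mm over their backs; the gripper's body (76 mm by 85 mm) begins 54 mm behind the grasp point. The pads swing forward as they close: fully open they stand 13 mm farther back than shut.
Start: joints at [1.026, 0.477, 0.022, 1.555, -0.011, 1.109, -0.083], TCP at [0.286, -0.612, 0.203] pointing down, gripper open.
Joint ranges: [-2.96, 2.96], [-0.34, 2.1], [-1.41, 1.46], [0.24, 2.44], [-1.37, 4.51], [0.17, 1.92], [-2.96, 2.96]. Speed limits (rad/s): [2.39, 2.39, 3.14, 3.14, 3.14, 3.14, 3.14].

### API

Orientations are given as a rotation vector (axis times angle).
In Python, from bench import r, grab_frame, camera_params gives the robot as it stands.
- The arm moves only by the tool carry_out, never from a script. Its argument "motion" is text: rows parted by semicolons, each of 5 numbers parted by spaces: the closure, from 0 (fully open) to 1 (shut), then the shift along the tool's x, y, z in mm, then the turn about the tool's z in rad. In form: fingers dx dy dz twist; .... A call has exactly 8 rows; each row shifts and turns the commanded pose from where the row before left it, along the tool's axes as they then stand; what a row does not reach is not made up. A row lasts 1/8 s, in which the tool goes at most 62.5 mm and 10.7 degrees, less where a joint would pass 70% of its speed; a pose out of reach is approached as far as the arm can. A call with a gripper value outside its range is refused whole. The fingers move at their own pace and stop on an object; "newtons" is the grip in N (left out, the last holds). Time passes only in rows, so rows that do not move let the fingers close, or fill a call up. It gives the time, the measured TCP pose, the force and the opening at its end, in the units of the state.
- r.get_obs(): the state, without advancing time (a new reading comes with each control period).
- grab_frame(name): name is "side" or "top"; returns the picture (400x640x3 uint8, red, green, blue); there is no depth.
- camera_params(name): a dict with "fx", "fy", "cx", "cy" (pixels), "eye" and "attitude" of the camera in the world. Camera axes: x right, y down, z forward; pixel columns grow to the right and rows downward; lengths in m; the calibration is good to about 2 mm. A picture is of the moment at which its call begins. camera_params takes no time and is no camera call.
- r.hand_in(): hands the job in, once; it reports no verdict.
The state is a dict: "clock": time; "joints": joint angles; "qvel": joint speeds; "tau": joint torques, N m; "tcp_pos": TCP position; "orientation": TCP orientation; "contact_force": force on the tool from outside, world axes, zero at the start; "moment": the same for the moment, N m; "grip_width": finger opening in m.
Only numpy, scipy, OpenCV 4.12 (cv2) and the standard library are available. Lean on these libraries where they do the work, as an engineer would, in place of code of your own. Each camera call takes 0.05 s, during which the arm holds its last target.

### The job

Sweep the three round chocolate biscuits that lie loose on the table (not those on the baking sheet) one at a time through the narrow gate of the steel packing guide and into its lane, so that they end lying flat in single file, each one wholly past the gate posts; the next biscuit stays outside the gate until the one before it is wholly in. Push them along the table with the fingertips or the outside of the fingers, never pinching or lifting them. Leave everything else on the table where it is.

Things in the scene. Friction and masses are not known exactly. Their poses are not given: they have to be found in the camera images.
- packer: fixed steel packing guide, open above and below: biscuits slide on the table itself. Origin on the table, mid-gate, at the posts' inner side; +y points into the lane, x across. Lane straight, y = 0 to 160 mm, 54 mm wide, closed at the far end; walls 20 mm high, 8 thick. A biscuit is wholly in when its centre has y of 23 mm or more; each one pushed in moves those before it along
- gate_mouth (a point): middle of the gate's outer side, on the table, at y = -12 mm of the packer. Gate posts 12 mm thick, 34 mm high, 54 mm apart, from y = -12 to 0. In front of them two funnel wings, 20 mm high, flare from the posts out to about x = +-72 mm, y = -51 mm of the packer. The biscuits start on this side, at y below -100 mm
- lane_end (a point): centre of the lane's closed far end, on the table, at y = 160 mm of the packer; three biscuits in a row take up 138 mm
- biscuit_a: loose round chocolate biscuit lying flat, 46 mm across, straight upright edge 12 mm high (16 mm at the low domed middle), about 20 g; origin: centre of its underside. All three are alike
- biscuit_b: loose round chocolate biscuit lying flat, 46 mm across, straight upright edge 12 mm high (16 mm at the low domed middle), about 20 g; origin: centre of its underside. All three are alike
- biscuit_c: loose round chocolate biscuit lying flat, 46 mm across, straight upright edge 12 mm high (16 mm at the low domed middle), about 20 g; origin: centre of its underside. All three are alike
- nozzle: bystander, loose, not to be disturbed: steel cone standing on its wide end, 32 mm across, 44 mm tall; origin: centre of its underside
- cutter: bystander, loose, not to be disturbed: steel ring standing open end up, 44 mm across, 35 mm tall; origin: centre of its underside
- shortbread: bystander, loose, not to be disturbed: oblong pale biscuit 70 x 32 x 14 mm, long side along its x, too long to be mistaken for the round ones; origin: centre of its underside
- jar: bystander, loose, not to be disturbed: closed jar 56 mm across, 65 mm tall; origin: centre of its underside
- ramekin: bystander, loose, not to be disturbed: white open cup 72 mm across, 42 mm tall; origin: centre of its underside
- brush: bystander, loose, not to be disturbed: lying brush, handle towards its -x; origin: on its underside
- spatula: bystander, loose, not to be disturbed: lying spatula, handle towards its -x; origin: on its underside
Things that resemble listed ones, but are neither listed nor needed, are in the scene too. Leave any orange look-alike of the biscuit_a alone.

How it is judged:
On the way, in this order (a step that is already met when the one before it is completed fails the run):
1. one biscuit is wholly through the gate while the other two are still outside it ((((y of biscuit_a in the frame of packer between 0.021 and 0.145 m and x of biscuit_a in the frame of packer between -0.012 and 0.012 m) and y of each of biscuit_b, biscuit_c in the frame of packer below -0.025 m) or ((y of biscuit_b in the frame of packer between 0.021 and 0.145 m and x of biscuit_b in the frame of packer between -0.012 and 0.012 m) and y of each of biscuit_a, biscuit_c in the frame of packer below -0.025 m) or ((y of biscuit_c in the frame of packer between 0.021 and 0.145 m and x of biscuit_c in the frame of packer between -0.012 and 0.012 m) and y of each of biscuit_a, biscuit_b in the frame of packer below -0.025 m))), for 0.2 s.
2. two biscuits are wholly through while the third is still outside the gate (((y of biscuit_a in the frame of packer below -0.025 m and (y of biscuit_b in the frame of packer between 0.021 and 0.145 m and x of biscuit_b in the frame of packer between -0.012 and 0.012 m) and (y of biscuit_c in the frame of packer between 0.021 and 0.145 m and x of biscuit_c in the frame of packer between -0.012 and 0.012 m)) or (y of biscuit_b in the frame of packer below -0.025 m and (y of biscuit_a in the frame of packer between 0.021 and 0.145 m and x of biscuit_a in the frame of packer between -0.012 and 0.012 m) and (y of biscuit_c in the frame of packer between 0.021 and 0.145 m and x of biscuit_c in the frame of packer between -0.012 and 0.012 m)) or (y of biscuit_c in the frame of packer below -0.025 m and (y of biscuit_a in the frame of packer between 0.021 and 0.145 m and x of biscuit_a in the frame of packer between -0.012 and 0.012 m) and (y of biscuit_b in the frame of packer between 0.021 and 0.145 m and x of biscuit_b in the frame of packer between -0.012 and 0.012 m)))), for 0.2 s.
At the end, for the whole second after the job is handed in: All three round biscuits lie flat (within 0.15 rad, underside less than 5 mm up) and at rest in the lane, each centre at least 21 mm past the gate's inner side and within 12 mm of the lane's centre line (y of biscuit_a in the frame of packer between 0.021 and 0.145 m and x of biscuit_a in the frame of packer between -0.012 and 0.012 m and height (world z) of each of biscuit_a, biscuit_b, biscuit_c below 0.005 m and angle between each of biscuit_a, biscuit_b, biscuit_c's own z axis and vertical below 0.15 rad and linear speed of each of biscuit_a, biscuit_b, biscuit_c below 0.02 m/s and y of biscuit_b in the frame of packer between 0.021 and 0.145 m and x of biscuit_b in the frame of packer between -0.012 and 0.012 m and y of biscuit_c in the frame of packer between 0.021 and 0.145 m and x of biscuit_c in the frame of packer between -0.012 and 0.012 m); the robot touches nothing.
It fails at once if a biscuit is lifted off the table (underside more than 9 mm up) or stood on edge (height (world z) of any of biscuit_a, biscuit_b, biscuit_c above 0.009 m or angle between any of biscuit_a, biscuit_b, biscuit_c's own z axis and vertical above 0.6 rad).
It fails at once if a bystander (nozzle, cutter, shortbread, jar, ramekin, brush or spatula) is moved more than 12 mm or tipped ((distance of nozzle from where it was at the start of the episode above 0.012 m or angle between nozzle's own z axis and vertical above 0.4 rad) or (distance of cutter from where it was at the start of the episode above 0.012 m or angle between cutter's own z axis and vertical above 0.4 rad) or (distance of shortbread from where it was at the start of the episode above 0.012 m or angle between shortbread's own z axis and vertical above 0.4 rad) or (distance of jar from where it was at the start of the episode above 0.012 m or angle between jar's own z axis and vertical above 0.4 rad) or (distance of ramekin from where it was at the start of the episode above 0.012 m or angle between ramekin's own z axis and vertical above 0.4 rad) or (distance of brush from where it was at the start of the episode above 0.012 m or angle between brush's own z axis and vertical above 0.4 rad) or (distance of spatula from where it was at the start of the episode above 0.012 m or angle between spatula's own z axis and vertical above 0.4 rad)).
It also fails if it takes over 67 s, if anything falls off the work surface, if the arm or the gripper's body presses on something with over 40 N, if the wrist force passes 120 N, or if a joint passes its speed limit or range.

## Working session

There is one attempt and no reset: what is moved stays moved. The work goes in short steps, Python scripts to look and compute and a tool call to move; the robot and the scene stay as the last step left them, time stands still between calls to the robot, and variables do not carry over. Pictures are saved under pics/ and viewed, and the job is handed in when it is done.

Besides the shell and the picture viewer there is one more tool, called after ">>>" as a command line: name --argument value ..., lists and objects as JSON in quotes. carry_out: Moves the arm, as the interface text tells. Its arguments: {"type":"object","properties":{"motion":{"type":"string"},"newtons":{"type":"number"}},"required":["motion"]}

```bash
mkdir -p pics; ls
python3 - <<'E'
from bench import r, grab_frame, camera_params
import cv2
for n in("top","side"):
    im=grab_frame(n); cv2.imwrite(f"pics/{n}0.png",im[:,:,::-1]); print(n,camera_params(n))
o=r.get_obs(); print(o)
E
```

```text
pics
top {'fx': 506.66846235019307, 'fy': 506.66846235019307, 'cx': 318.459338616314, 'cy': 196.64335313842957, 'eye': array([ 0.32985833, -0.04798716,  1.31331108]), 'attitude': array([-2.1438404 ,  2.11246654, -0.16070846])}
side {'fx': 471.24460905955993, 'fy': 471.24460905955993, 'cx': 322.4551704340399, 'cy': 199.98629760064935, 'eye': array([-0.139662  ,  0.64965682,  1.03517681]), 'attitude': array([-1.05739072,  2.45091902, -1.0032338 ])}
{'clock': 0.1, 'joints': array([ 1.02588109,  0.47772906,  0.02235183,  1.55633114, -0.01151044,
        1.10932006, -0.0830857 ]), 'qvel': array([ 0.00061883, -0.00119153,  0.00098477, -0.00378323, -0.00085592,
        0.00044868,  0.00023563]), 'tau': array([ 4.24347381e-03, -5.97759283e+01,  1.61348607e+00, -2.81953812e+01,
        1.28523240e-02,  4.97762507e-03, -3.84472912e-06]), 'tcp_pos': array([ 0.28530312, -0.6111033 ,  0.20202442]), 'orientation': array([-3.06539948e+00, -6.80394263e-01,  7.40668254e-04]), 'contact_force': array([-0.07020201, -0.25855919,  0.27973827]), 'moment': array([-0.02419692, -0.05875074, -0.04172933]), 'grip_width': 0.08539936120432653}
```

View pics/top0.png

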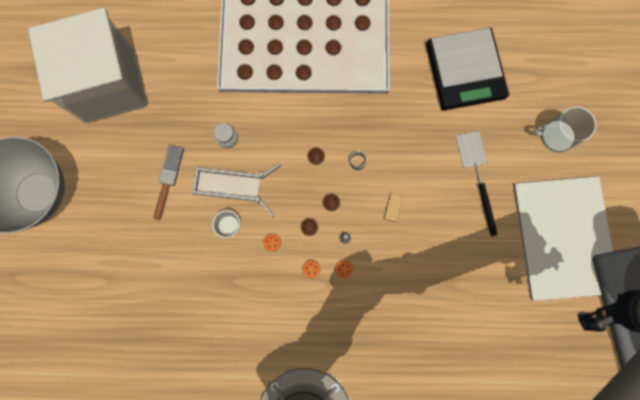

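View pics/side0.png

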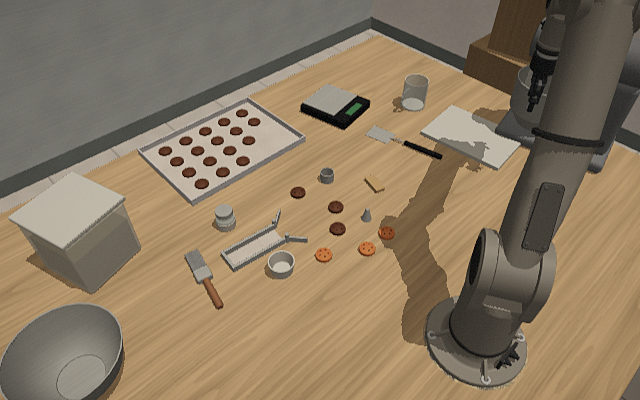

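```bash
cat > h.py <<'E'
import numpy as np,cv2
from bench import r, grab_frame, camera_params
def ray(n,u,v,z):
    c=camera_params(n); R=cv2.Rodrigues(np.array(c['attitude']))[0]
    d=R@np.array([(u-c['cx'])/c['fx'],(v-c['cy'])/c['fy'],1]); e=np.array(c['eye'])
    return (e+d*(z-e[2])/d[2])[:2]
def dark(im,roi=(130,350,260,540)):
    hsv=cv2.cvtColor(im,cv2.COLOR_RGB2HSV)
    m=((im[:,:,0]<110)&(im[:,:,0].astype(int)-im[:,:,2]>18)).astype(np.uint8)
    return m
def proj(n,p):
    c=camera_params(n); R=cv2.Rodrigues(np.array(c['attitude']))[0]
    q=R.T@(np.array(p)-c['eye']); return c['fx']*q[0]/q[2]+c['cx'],c['fy']*q[1]/q[2]+c['cy']
E
python3 - <<'E'
from h import *
im=cv2.imread('pics/top0.png')[:,:,::-1]
c=im[130:290,180:420]; cv2.imwrite('pics/crop0.png',cv2.resize(c[:,:,::-1],None,fx=3.3,fy=3.3,interpolation=cv2.INTER_CUBIC))
c=cv2.imread('pics/side0.png')[165:285,180:400]; cv2.imwrite('pics/crops0.png',cv2.resize(c,None,fx=3.6,fy=3.6,interpolation=cv2.INTER_CUBIC))
for n,rr in(('top',(130,290,180,420)),('side',(165,285,180,400))):
    im=cv2.imread(f'pics/{n}0.png')[:,:,::-1]
    m=dark(im);k=np.zeros_like(m);k[rr[0]:rr[1],rr[2]:rr[3]]=1
    N,l,s,ce=cv2.connectedComponentsWithStats(m*k)
    for i in range(1,N):
        if s[i,4]>30: print(n,s[i],ce[i].round(1),ray(n,*ce[i],0.010).round(4))
E
```

```text
top [308 148  16  16 192] [315.6 155.7] [ 0.6573 -0.0175]
top [323 194  16  16 198] [330.8 201.8] [ 0.5345 -0.0591]
top [302 219  15  16 195] [308.9 226.4] [ 0.4692 -0.0034]
side [182 167  14  11 106] [188.5 172.2] [0.9621 0.1821]
side [216 167  14  10 107] [222.4 171.9] [0.8894 0.1019]
side [195 179  14  10 115] [201.4 183.5] [0.8893 0.1815]
side [364 179  20  14  51] [371.9 186.5] [ 0.5153 -0.2001]
side [290 187  15  12 139] [297.4 192.5] [ 0.6544 -0.0123]
side [328 201  15  13 142] [335.2 206.8] [ 0.5315 -0.0549]
side [212 219  16  13  49] [217.6 226.3] [0.707  0.2467]
side [329 222  17  14 164] [337.1 228.6] [0.4665 0.0018]
side [378 231  17  10  41] [384.6 237. ] [ 0.3523 -0.0742]
side [382 239  14  10  37] [389.  244.5] [ 0.3259 -0.0627]
```

```bash
true
```

```text
(no output)
```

View pics/crop0.png

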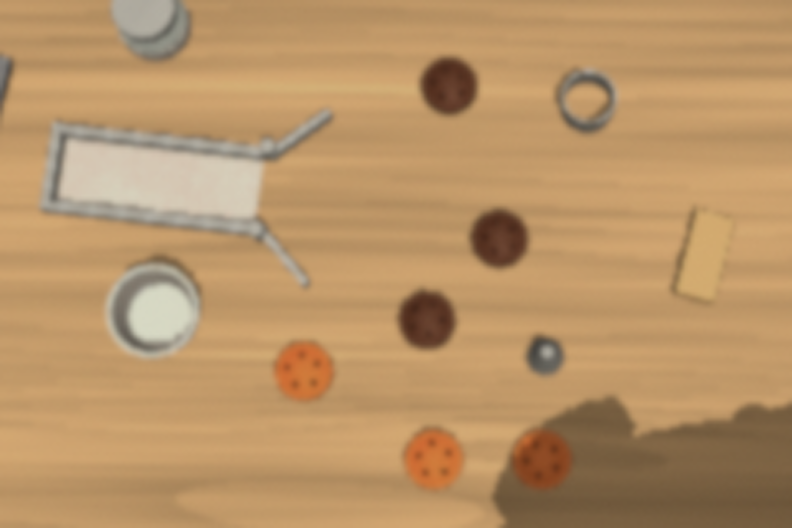

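View pics/crops0.png

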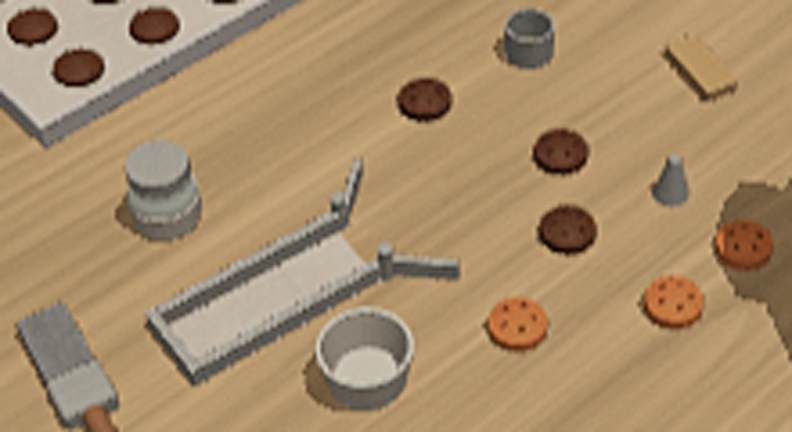

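Run:
```python
import cv2
im=cv2.imread('pics/top0.png'); cv2.imwrite('pics/pk.png',cv2.resize(im[155:225,185:285],None,fx=8,fy=8,interpolation=cv2.INTER_CUBIC))
im=cv2.imread('pics/side0.png'); cv2.imwrite('pics/pks.png',cv2.resize(im[200:280,215:315],None,fx=7,fy=7,interpolation=cv2.INTER_CUBIC))
```

```text
(no output)
```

View pics/pk.png

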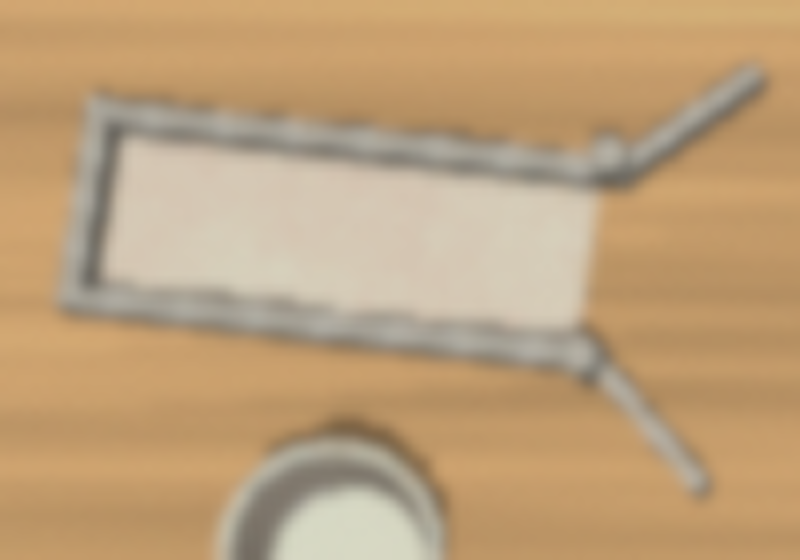

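View pics/pks.png

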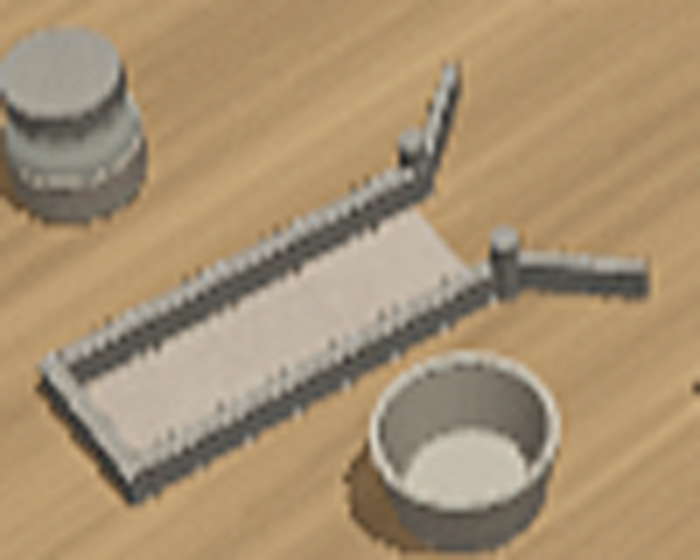

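Run:
```python
from h import *
from scipy.optimize import least_squares
def P(X,Y,z): return ray('top',185+(X+.5)/8-.5,155+(Y+.5)/8-.5,z)
# packer +y is world +y-ish; packer x: right-handed, z up -> x ~ world +x(top in image)
pts=[(92,95,.02,35,168),(62,308,.02,-35,168),(610,150,.034,33,-6),(580,350,.034,-33,-6),(757,75,.02,72,-51),(702,486,.02,-72,-51),(590,258,0,0,0)]
W=np.array([P(a,b,c) for a,b,c,_,_ in pts]); L=np.array([[d,e] for *_,d,e in pts])/1000
def T(p,l): c,s=np.cos(p[2]),np.sin(p[2]); return l@np.array([[c,s],[-s,c]])+p[:2]
f=least_squares(lambda p:(T(p,L)-W).ravel(),[.57,.12,0]); p=f.x
print(p,np.degrees(p[2])); print(((T(p,L)-W)*1000).round(1))
np.save('packer.npy',p)
def inv(w): c,s=np.cos(p[2]),np.sin(p[2]); return (np.array(w)-p[:2])@np.array([[c,-s],[s,c]])
for n,uvz in dict(b1=(315.6,155.7,.012),b2=(330.8,201.8,.012),b3=(308.9,226.4,.012),cutter=(357.5,160.3,.03),nozzle=(345,237.5,.02),short=(393.5,207,.012),o1=(272,242,.01),o2=(311,269,.01),o3=(344,269,.01),ram=(226,224,.03),jar=(226,135,.05)).items():
    w=ray('top',*uvz); print(n,w.round(4),(inv(w)*1000).round(1))
R=cv2.Rodrigues(r.get_obs()['orientation'])[0]; print(R.round(3))
```

```text
[ 0.57000924  0.13282314 -0.10091128] -5.78179060647929
[[-0.1  1. ]
 [ 1.3  2.3]
 [-0.4  0.8]
 [-0.5  0. ]
 [ 5.2 -2.5]
 [-2.3 -1.8]
 [-3.3  0.2]]
b1 [ 0.6567 -0.0175] [ 101.4 -140.9]
b2 [ 0.534  -0.0591] [ -16.5 -194.6]
b3 [ 0.469  -0.0034] [ -86.7 -145.7]
cutter [ 0.6412 -0.127 ] [  97.  -251.3]
nozzle [ 0.4411 -0.0964] [-105.2 -241. ]
short [ 0.5226 -0.2216] [ -11.4 -357.4]
o1 [0.4276 0.0909] [-137.5  -56.1]
o2 [ 0.3604 -0.0107] [-194.1 -164. ]
o3 [ 0.3617 -0.0948] [-184.4 -247.4]
ram [0.4702 0.2077] [-106.8   64.4]
jar [0.6993 0.2144] [120.4  94.1]
[[ 0.906  0.423 -0.001]
 [ 0.423 -0.906  0.001]
 [-0.    -0.002 -1.   ]]
```

>>> carry_out --motion "0.8 0 0 0 -0.115; 0.8 0 0 0 -0.115; 0.8 0 0 0 -0.115; 0.8 0 0 0 -0.115; 0.8 0 0 0 -0.115; 0.8 0 0 0 -0.115; 0.8 0 0 0 -0.115; 0.8 0 0 0 -0.115" --newtons 20

```text
clock: 1.1
tcp_pos: [0.2854, -0.6113, 0.2023]
orientation: [-2.441, -1.975, -0.0]
contact_force: [-0.2, -0.8, -0.9]
grip_width: 0.0169
```

```bash
cat >> h.py <<'E'
p=np.load('packer.npy')
def toW(l): c,s=np.cos(p[2]),np.sin(p[2]); return np.array(l)/1000@np.array([[c,s],[-s,c]])+p[:2]
def toP(w): c,s=np.cos(p[2]),np.sin(p[2]); return (np.array(w)-p[:2])@np.array([[c,-s],[s,c]])*1000
# heading h (deg): direction of tool x, measured from packer +y toward packer +x
def state():
    o=r.get_obs(); R=cv2.Rodrigues(np.array(o['orientation']))[0]
    phi=np.arctan2(R[1,0],R[0,0]); h=90+np.degrees(p[2])-np.degrees(phi)
    q=toP(o['tcp_pos'][:2]); return o,np.array([q[0],q[1],o['tcp_pos'][2]*1000,h])
def show():
    o,s=state(); print('t',round(o['clock'],2),'P x,y,z,h',s.round(1),'F',o['contact_force'].round(1),'w',round(o['grip_width']*1000,1),'j',o['joints'].round(2),'R',cv2.Rodrigues(np.array(o['orientation']))[0][2].round(3)); return s
def rows(targets,start=None):
    """targets: list of (x,y,z,h) TCP in packer mm/deg; print dx dy dz twist from one to next"""
    cur=state()[1] if start is None else np.array(start,float)
    for t in targets:
        t=np.array(t,float); a=np.radians(cur[3]); d=t-cur
        dx=d[0]*np.sin(a)+d[1]*np.cos(a); dy=d[0]*np.cos(a)-d[1]*np.sin(a)
        tw=np.radians(d[3]); print('%.1f %.1f %.1f %.3f'%(dx,dy,-d[2],tw)); cur=t
def nest(cx,cy,h,D=33,z=5):
    a=np.radians(h); return (cx-D*np.sin(a),cy-D*np.cos(a),z,h)
E
python3 - <<'E'
from h import *
show()
rows([nest(-16.5,-194.6,6.5,60,100)]); rows([nest(-16.5,-194.6,6.5,60,5)],nest(-16.5,-194.6,6.5,60,100))
E
```

```text
t 1.1 P x,y,z,h [-208.2 -769.   202.3    6.3] F [-0.2 -0.8 -0.9] w 16.9 j [ 1.16  0.48 -0.17  1.55  0.09  1.12  0.76] R [ 0.001 -0.001 -1.   ]
531.9 127.7 102.3 0.004
0.0 0.0 95.0 0.000
```

>>> carry_out --motion "0.84 55 13 0 0; 0.84 55 13 0 0; 0.84 55 13 0 0; 0.84 55 13 0 0; 0.84 55 13 0 0; 0.84 55 13 0 0; 0.84 55 13 0 0; 0.84 55 13 0 0"

```text
clock: 2.1
tcp_pos: [0.4809, -0.2021, 0.2028]
orientation: [-2.446, -1.971, 0.0]
contact_force: [0.4, -0.0, -0.8]
grip_width: 0.0138
```

>>> carry_out --motion "0.84 45 12 20 0; 0.84 35 10 30 0; 0.84 10 1 35 0; 0.84 0 0 30 0; 0.84 0 0 20 0; 0.84 0 0 20 0; 0.84 0 0 20 0; 0.84 0 0 0 0"

```text
clock: 3.1
tcp_pos: [0.5207, -0.1205, 0.0265]
orientation: [-2.444, -1.97, 0.004]
contact_force: [0.1, 1.1, 0.2]
grip_width: 0.0134
```

Run:
```python
from h import *
s=show()
for n in("top","side"):
    im=grab_frame(n); cv2.imwrite(f"pics/{n}1.png",im[:,:,::-1])
    c=im[130:290,180:420] if n=='top' else im[165:285,180:400]
    cv2.imwrite(f'pics/c{n}1.png',cv2.resize(c[:,:,::-1],None,fx=3.3,fy=3.3,interpolation=cv2.INTER_CUBIC))
rows([nest(-16.5,-194.6,6.5,60,5)])
```

```text
t 3.1 P x,y,z,h [ -23.6 -257.    26.5    6.5] F [0.1 1.1 0.2] w 13.4 j [ 0.4   0.52 -0.36  2.01  0.28  0.67 -0.36] R [-0.    -0.004 -1.   ]
2.6 -1.7 23.2 0.000
```

View pics/ctop1.png

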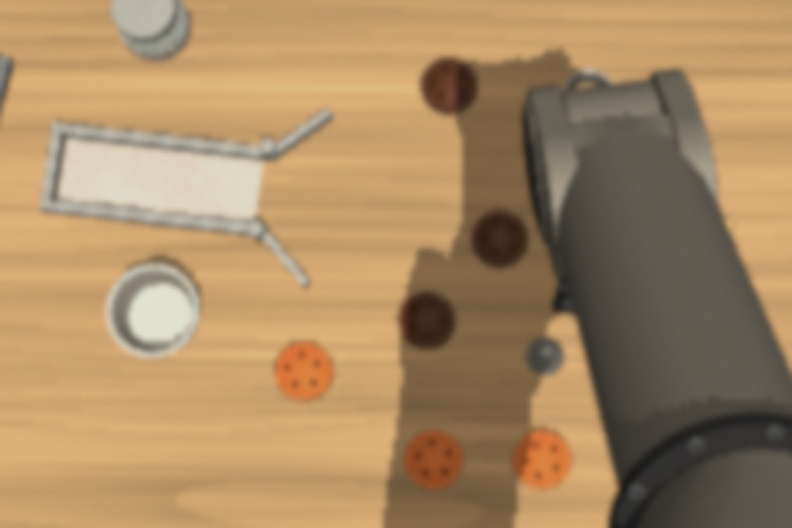

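View pics/cside1.png

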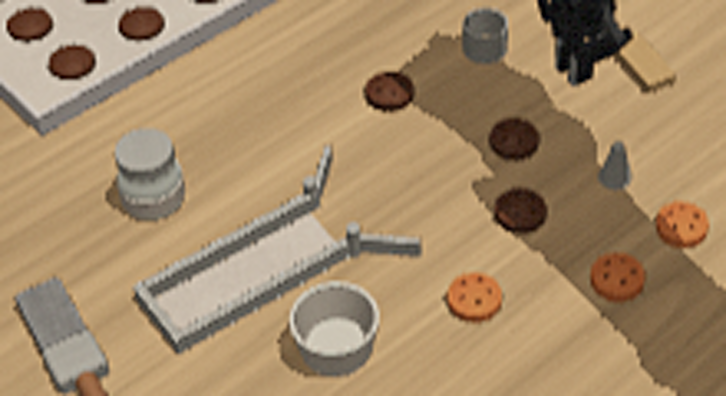

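Run:
```python
from h import *
B=np.array([-16.5,-194.6]);G=np.array([0,-50.])
L=[nest(*B,6.5,60,5),nest(*B,6.5,50,5),nest(*B,6.5,40,5),nest(*B,6.5,34,5)]
for f in np.linspace(0,1,13)[1:]:
    L.append(nest(*(B+f*(G-B)),6.5*(1-f)))
for y in np.linspace(-50,33,9)[1:]: L.append(nest(0,y,0))
rows(L)
```

```text
2.6 -1.7 23.2 0.000
10.0 -0.0 -0.0 0.000
10.0 -0.0 -0.0 0.000
6.0 0.0 -0.0 0.000
13.1 0.3 -0.0 -0.009
12.1 0.4 -0.0 -0.009
12.1 0.5 -0.0 -0.009
12.1 0.7 -0.0 -0.009
12.1 0.8 -0.0 -0.009
12.1 0.9 -0.0 -0.009
12.1 1.0 -0.0 -0.009
12.1 1.1 -0.0 -0.009
12.1 1.2 -0.0 -0.009
12.1 1.3 -0.0 -0.009
12.1 1.5 -0.0 -0.009
12.1 1.6 -0.0 -0.009
10.4 0.0 -0.0 0.000
10.4 0.0 -0.0 0.000
10.4 0.0 -0.0 0.000
10.4 0.0 -0.0 0.000
10.4 0.0 -0.0 0.000
10.4 0.0 -0.0 0.000
10.4 0.0 -0.0 0.000
10.4 0.0 -0.0 0.000
```

>>> carry_out --motion "0.84 2.6 -1.7 11 0; 0.84 0 0 11 0; 0.84 10 0 0 0; 0.84 10 0 0 0; 0.84 6 0 0 0; 0.84 13 0.3 0 -0.009; 0.84 12 0.4 0 -0.009; 0.84 12 0.5 0 -0.009"

```text
clock: 4.2
tcp_pos: [0.5356, -0.0554, 0.006]
orientation: [2.418, 2.006, 0.0]
contact_force: [0.4, 0.1, 1.0]
grip_width: 0.0137
```

Run:
```python
from h import *
s=show()
im=grab_frame('side'); c=im[165:285,180:400]
cv2.imwrite(f'pics/cside2.png',cv2.resize(c[:,:,::-1],None,fx=3.6,fy=3.6,interpolation=cv2.INTER_CUBIC))
```

```text
t 4.2 P x,y,z,h [ -15.2 -190.7    6.     4.9] F [0.4 0.1 1. ] w 13.7 j [ 0.27  0.55 -0.35  2.01  0.31  0.63 -0.48] R [ 0.  0. -1.]
```

View pics/cside2.png

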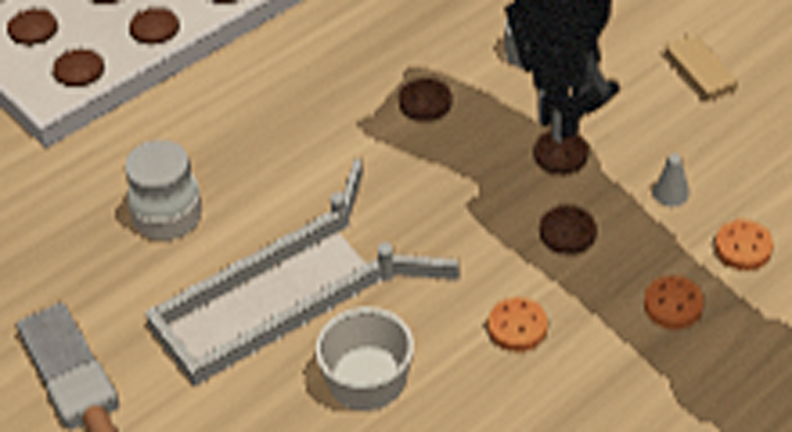

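Run:
```python
from h import *
o,s=state()
f=lambda q:((q[0]-180)*3.6,(q[1]-165)*3.6)
print(f(proj('side',o['tcp_pos'])))
for l in [(-16.5,-194.6),(-12,-158)]:
    print(f(proj('side',[*toW(l),.012])))
im=grab_frame('side'); c=im[175:225,305:375]
cv2.imwrite(f'pics/z2.png',cv2.resize(c[:,:,::-1],None,fx=10,fy=10,interpolation=cv2.INTER_CUBIC))
im=grab_frame('top'); c=im[170:240,280:370]
cv2.imwrite(f'pics/zt2.png',cv2.resize(c[:,:,::-1],None,fx=8,fy=8,interpolation=cv2.INTER_CUBIC))
```

```text
(np.float64(553.2950899360977), np.float64(151.59944829111907))
(np.float64(560.3403915949535), np.float64(144.60426464833313))
(np.float64(522.4329659158519), np.float64(160.86976884187206))
```

View pics/z2.png

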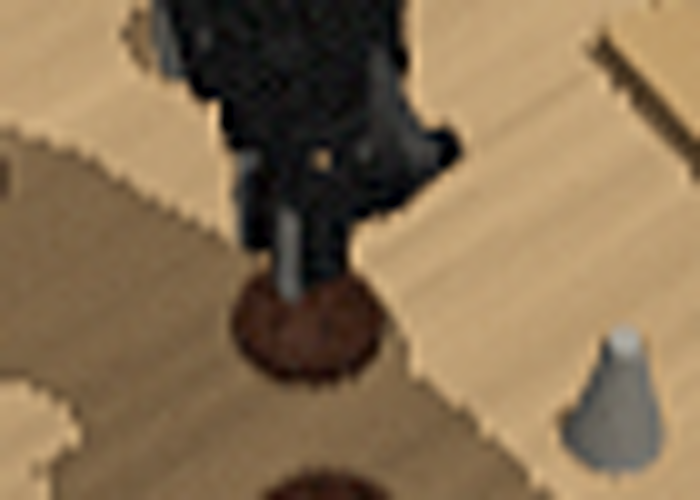

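View pics/zt2.png

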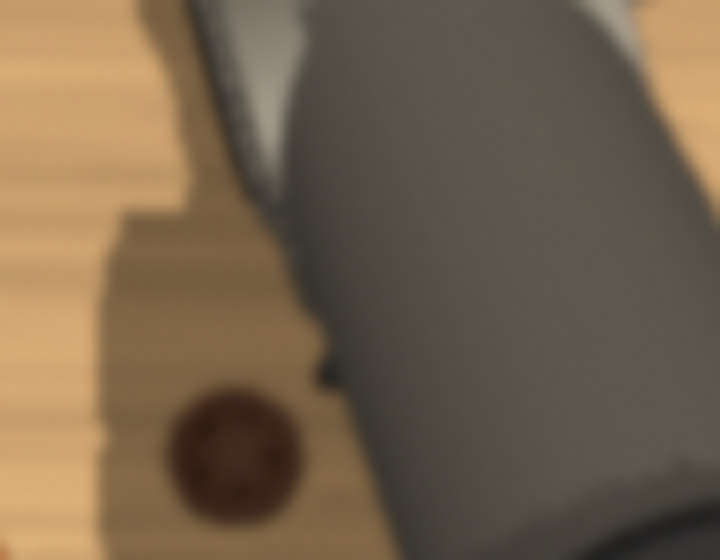

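Run:
```python
from h import *
o,s=state()
t=o['tcp_pos']
for z in (0.006,.012,.016,.02,.025):
    for dx in(-11,0,11):
        print(z,dx,np.round(proj('side',[*toW((s[0]-14,s[1]+dx)),z]),1),np.round(proj('side',[*toW((s[0],s[1]+dx)),z]),1))
print(proj('side',[*toW((-16.5,-194.6)),.016]))
```

```text
0.006 -11 [340.1 208. ] [337.2 205.3]
0.006 0 [337.3 209.6] [334.3 206.9]
0.006 11 [334.4 211.2] [331.5 208.5]
0.012 -11 [340.2 206.6] [337.2 203.9]
0.012 0 [337.3 208.2] [334.4 205.5]
0.012 11 [334.5 209.8] [331.5 207.1]
0.016 -11 [340.2 205.7] [337.3 203. ]
0.016 0 [337.4 207.3] [334.4 204.6]
0.016 11 [334.5 208.9] [331.6 206.2]
0.02 -11 [340.3 204.7] [337.3 202. ]
0.02 0 [337.4 206.4] [334.5 203.6]
0.02 11 [334.5 208. ] [331.6 205.3]
0.025 -11 [340.3 203.6] [337.4 200.9]
0.025 0 [337.5 205.2] [334.5 202.5]
0.025 11 [334.6 206.8] [331.6 204.1]
(np.float64(335.68980528733493), np.float64(204.2461831768093))
```

>>> carry_out --motion "0.84 0 0 -15 0; 0.84 0 0 -10 0; 0.84 -25 0 0 0; 0.84 -25 0 0 0; 0.84 -20 0 5 0; 0.84 0 0 10 0; 0.84 0 0 10 0; 0.84 0 0 0 0"

```text
clock: 5.35
tcp_pos: [0.5217, -0.1236, 0.0047]
orientation: [-2.416, -2.005, 0.001]
contact_force: [0.3, -0.7, 0.3]
grip_width: 0.0138
```

Run:
```python
from h import *
s=show(); o=r.get_obs()
im=grab_frame('side'); c=im[160:220,320:400]
cv2.imwrite(f'pics/z3.png',cv2.resize(c[:,:,::-1],None,fx=10,fy=10,interpolation=cv2.INTER_CUBIC))
for z in (0.,.006,.012,.02): 
  for dy in (-11,0,11): print(z,dy,[np.round((np.array(proj('side',[*toW((s[0]+k,s[1]+dy)),z]))-[320,160])*10).tolist() for k in(-21,-7,7,21)])
```

```text
t 5.35 P x,y,z,h [ -22.2 -260.     4.7    4.8] F [ 0.3 -0.7  0.3] w 13.8 j [ 0.39  0.55 -0.35  2.01  0.31  0.63 -0.34] R [ 0.001 -0.002 -1.   ]
0.0 -11 [[405.0, 420.0], [375.0, 394.0], [345.0, 368.0], [316.0, 342.0]]
0.0 0 [[377.0, 435.0], [347.0, 409.0], [318.0, 383.0], [289.0, 358.0]]
0.0 11 [[350.0, 451.0], [320.0, 425.0], [291.0, 399.0], [261.0, 373.0]]
0.006 -11 [[406.0, 406.0], [376.0, 380.0], [346.0, 354.0], [317.0, 329.0]]
0.006 0 [[379.0, 422.0], [349.0, 396.0], [319.0, 370.0], [290.0, 344.0]]
0.006 11 [[351.0, 438.0], [321.0, 411.0], [292.0, 385.0], [262.0, 359.0]]
0.012 -11 [[407.0, 392.0], [377.0, 366.0], [347.0, 340.0], [318.0, 315.0]]
0.012 0 [[380.0, 408.0], [350.0, 382.0], [320.0, 356.0], [291.0, 330.0]]
0.012 11 [[352.0, 424.0], [322.0, 397.0], [293.0, 371.0], [263.0, 345.0]]
0.02 -11 [[409.0, 374.0], [379.0, 348.0], [349.0, 322.0], [319.0, 296.0]]
0.02 0 [[381.0, 390.0], [351.0, 363.0], [321.0, 337.0], [292.0, 312.0]]
0.02 11 [[354.0, 405.0], [324.0, 379.0], [294.0, 353.0], [264.0, 327.0]]
```

View pics/z3.png

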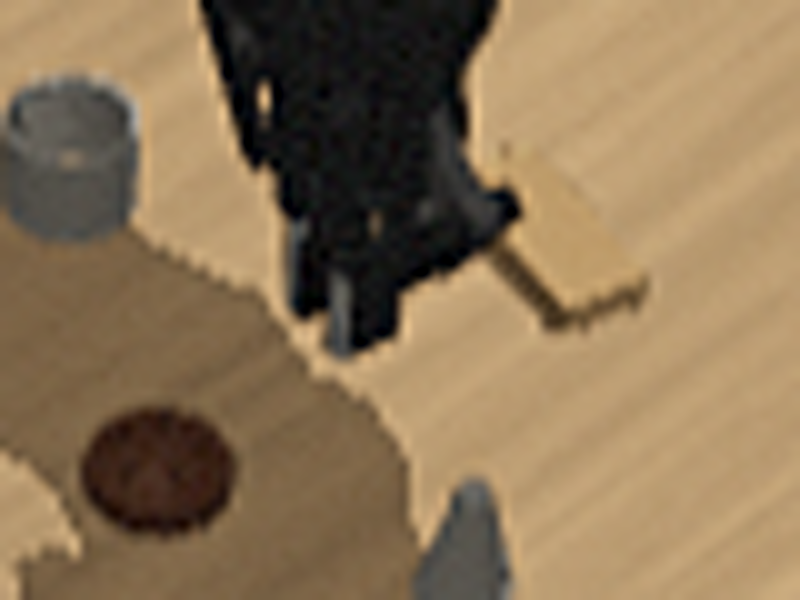

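>>> carry_out --motion "0.84 0 0 2 0; 0.84 0 0 2 0; 0.84 0 0 2 0; 0.84 0 0 2 0; 0.84 0 0 0 0; 0.84 0 0 0 0; 0.84 0 0 0 0; 0.84 0 0 0 0"

```text
clock: 6.4
tcp_pos: [0.5224, -0.1252, -0.002]
orientation: [2.419, 2.004, 0.0]
contact_force: [-0.8, -0.6, -0.4]
grip_width: 0.0139
```

Run:
```python
from h import *
s=show(); o=r.get_obs()
im=grab_frame('side'); c=im[160:220,320:400]
cv2.imwrite(f'pics/z4.png',cv2.resize(c[:,:,::-1],None,fx=10,fy=10,interpolation=cv2.INTER_CUBIC))
```

```text
t 6.4 P x,y,z,h [ -21.4 -261.5   -2.     4.9] F [-0.8 -0.6 -0.4] w 13.9 j [ 0.39  0.56 -0.34  2.01  0.32  0.62 -0.35] R [ 0.  0. -1.]
```

View pics/z4.png

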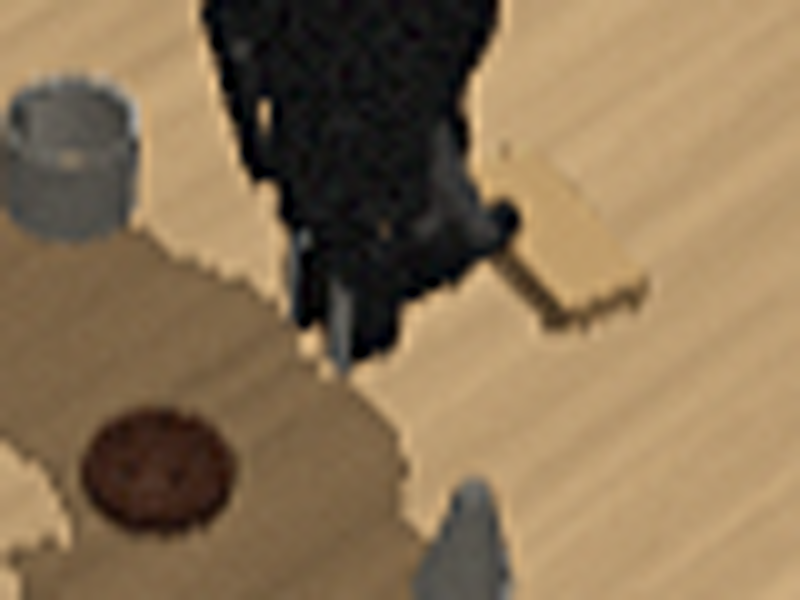

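>>> carry_out --motion "0.84 0 0 1 0; 0.84 0 0 1 0; 0.84 0 0 1 0; 0.84 0 0 1 0; 0.84 0 0 1 0; 0.84 0 0 1 0; 0.84 0 0 0 0; 0.84 0 0 0 0"

```text
clock: 7.45
tcp_pos: [0.5223, -0.1252, -0.0081]
orientation: [2.419, 2.004, -0.0]
contact_force: [0.2, 0.3, 0.7]
grip_width: 0.0139
```

Run:
```python
from h import *
s=show(); o=r.get_obs()
im=grab_frame('side'); c=im[160:220,320:400]
cv2.imwrite(f'pics/z5.png',cv2.resize(c[:,:,::-1],None,fx=10,fy=10,interpolation=cv2.INTER_CUBIC))
```

```text
t 7.45 P x,y,z,h [ -21.4 -261.5   -8.1    4.9] F [0.2 0.3 0.7] w 13.9 j [ 0.39  0.57 -0.34  2.01  0.32  0.6  -0.36] R [-0.  0. -1.]
```

View pics/z5.png

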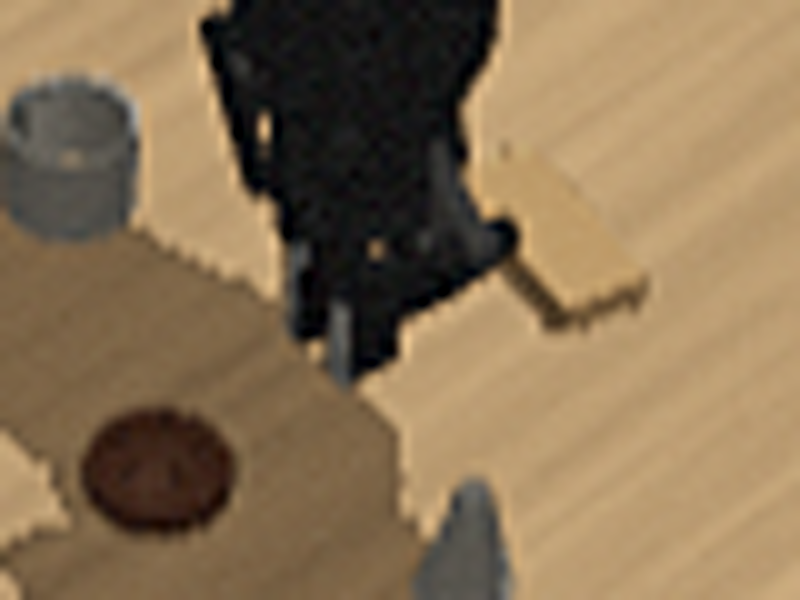

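>>> carry_out --motion "0.84 0 0 1 0; 0.84 0 0 1 0; 0.84 0 0 1 0; 0.84 0 0 1 0; 0.84 0 0 1 0; 0.84 0 0 0 0; 0.84 0 0 0 0; 0.84 0 0 0 0"

```text
clock: 8.5
tcp_pos: [0.5224, -0.1252, -0.0131]
orientation: [2.419, 2.004, 0.0]
contact_force: [0.1, 0.2, 0.0]
grip_width: 0.0136
```

Run:
```python
from h import *
s=show(); o=r.get_obs()
im=grab_frame('side'); c=im[160:220,320:400]
cv2.imwrite(f'pics/z6.png',cv2.resize(c[:,:,::-1],None,fx=10,fy=10,interpolation=cv2.INTER_CUBIC))
```

```text
t 8.5 P x,y,z,h [ -21.4 -261.5  -13.1    4.9] F [0.1 0.2 0. ] w 13.6 j [ 0.38  0.58 -0.33  2.02  0.33  0.59 -0.36] R [ 0.  0. -1.]
```

View pics/z6.png

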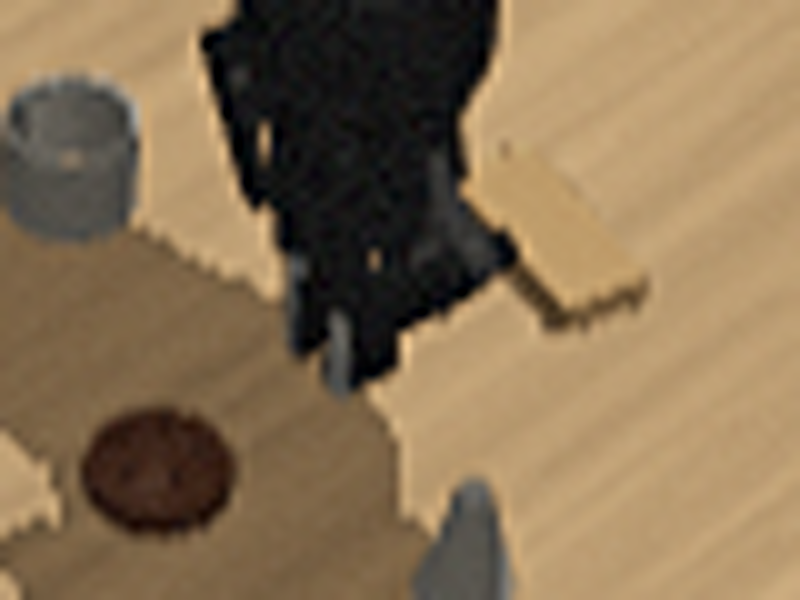

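>>> carry_out --motion "0.84 0 0 1 0; 0.84 0 0 1 0; 0.84 0 0 1 0; 0.84 0 0 0 0; 0.84 0 0 0 0; 0.84 0 0 0 0; 0.84 0 0 0 0; 0.84 0 0 0 0"

```text
clock: 9.55
tcp_pos: [0.5224, -0.1252, -0.0161]
orientation: [2.419, 2.004, 0.0]
contact_force: [0.1, 1.0, 0.5]
grip_width: 0.0136
```

Run:
```python
from h import *
s=show()
```

```text
t 9.55 P x,y,z,h [ -21.4 -261.5  -16.1    4.9] F [0.1 1.  0.5] w 13.6 j [ 0.38  0.59 -0.33  2.02  0.33  0.59 -0.36] R [ 0.  0. -1.]
```

>>> carry_out --motion "0.84 0 0 1 0; 0.84 0 0 0 0; 0.84 0 0 1 0; 0.84 0 0 0 0; 0.84 0 0 1 0; 0.84 0 0 0 0; 0.84 0 0 0 0; 0.84 0 0 0 0"

```text
clock: 10.55
tcp_pos: [0.5224, -0.1252, -0.0191]
orientation: [2.419, 2.004, 0.0]
contact_force: [-1.3, 0.5, -1.0]
grip_width: 0.0136
```

Run:
```python
from h import *
s=show(); o=r.get_obs()
im=grab_frame('side'); c=im[160:220,320:400]
cv2.imwrite(f'pics/z7.png',cv2.resize(c[:,:,::-1],None,fx=10,fy=10,interpolation=cv2.INTER_CUBIC))
```

```text
t 10.55 P x,y,z,h [ -21.4 -261.5  -19.1    4.9] F [-1.3  0.5 -1. ] w 13.6 j [ 0.38  0.59 -0.33  2.02  0.33  0.58 -0.37] R [ 0.  0. -1.]
```

View pics/z7.png

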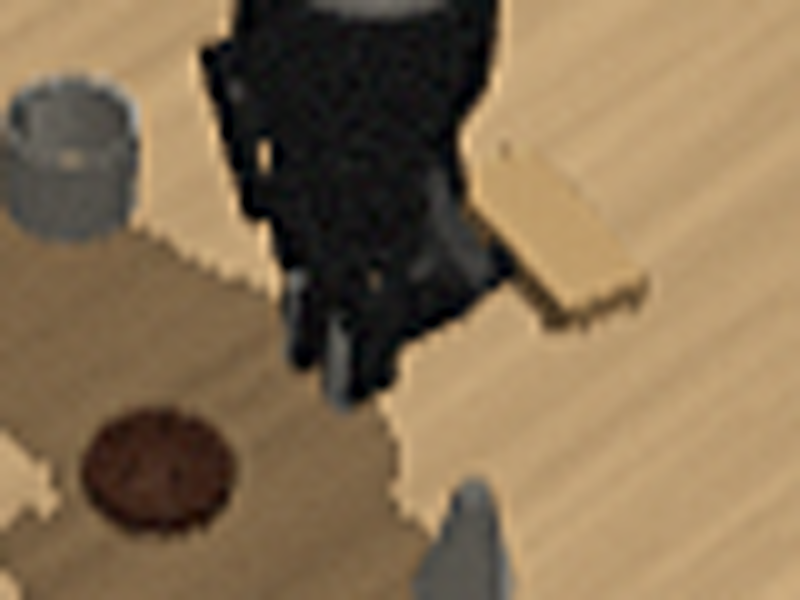

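>>> carry_out --motion "0.84 0 0 1 0; 0.84 0 0 0 0; 0.84 0 0 1 0; 0.84 0 0 0 0; 0.84 0 0 1 0; 0.84 0 0 0 0; 0.84 0 0 0 0; 0.84 0 0 0 0"

```text
clock: 11.6
tcp_pos: [0.5224, -0.1252, -0.0221]
orientation: [2.419, 2.004, 0.0]
contact_force: [0.1, 0.2, 0.6]
grip_width: 0.0138
```

Run:
```python
from h import *
s=show()
```

```text
t 11.6 P x,y,z,h [ -21.4 -261.5  -22.1    4.9] F [0.1 0.2 0.6] w 13.8 j [ 0.38  0.6  -0.33  2.02  0.34  0.58 -0.37] R [ 0.  0. -1.]
```

Run:
```python
from h import *
B=np.array([-16.5,-194.6]);G=np.array([0,-50.])
L=[nest(*B,4.9,55,-21),nest(*B,4.9,43,-21),nest(*B,4.9,34,-21),nest(*B,4.9,30,-21)]
for f in np.linspace(0,1,13)[1:]:
    L.append(nest(*(B+f*(G-B)),4.9,D=30,z=-21))
rows(L)
```

```text
12.1 -0.9 -1.1 -0.001
12.0 -0.0 -0.0 0.000
9.0 -0.0 -0.0 0.000
4.0 0.0 -0.0 0.000
12.1 0.3 -0.0 0.000
12.1 0.3 -0.0 0.000
12.1 0.3 -0.0 0.000
12.1 0.3 -0.0 0.000
12.1 0.3 -0.0 0.000
12.1 0.3 -0.0 0.000
12.1 0.3 -0.0 0.000
12.1 0.3 -0.0 0.000
12.1 0.3 -0.0 0.000
12.1 0.3 -0.0 0.000
12.1 0.3 -0.0 0.000
12.1 0.3 -0.0 0.000
```

>>> carry_out --motion "0.84 12 -1 -1 0; 0.84 12 0 0 0; 0.84 9 0 0 0; 0.84 4 0 0 0; 0.84 12 0.3 0 0; 0.84 12 0.3 0 0; 0.84 12 0.3 0 0; 0.84 12 0.3 0 0"

```text
clock: 12.6
tcp_pos: [0.5385, -0.0407, -0.0211]
orientation: [-2.419, -2.005, -0.0]
contact_force: [-0.6, -0.4, -0.6]
grip_width: 0.0137
```

```bash
cat >> h.py <<'E'
def snap(n,box,f,name,pts=()):
    im=grab_frame(n); y0,y1,x0,x1=box
    c=cv2.resize(im[y0:y1,x0:x1][:,:,::-1],None,fx=f,fy=f,interpolation=cv2.INTER_CUBIC)
    cv2.imwrite('pics/'+name,c); return im
def blobs(im,n):
    m=dark(im);b=(130,290,180,420) if n=='top' else (165,290,180,420)
    k=np.zeros_like(m);k[b[0]:b[1],b[2]:b[3]]=1
    N,l,s,ce=cv2.connectedComponentsWithStats(m*k)
    for i in range(1,N):
        if s[i,4]>60 and s[i,2]<25: print(n,s[i,2:],ce[i].round(1),toP(ray(n,*ce[i],.012)).round(1))
E
python3 - <<'E'
from h import *
show()
im=snap('side',(165,285,180,400),3.6,'s8.png'); blobs(im,'side')
E
```

```text
t 12.6 P x,y,z,h [ -13.9 -175.8  -21.1    4.9] F [-0.6 -0.4 -0.6] w 13.7 j [ 0.22  0.6  -0.32  2.01  0.33  0.58 -0.52] R [ 0. -0. -1.]
side [ 14  10 100] [188.5 172.1] [383.1  89.3]
side [14  9 98] [222.3 171.8] [318.9   2.3]
side [ 14  10 106] [201.3 183.4] [311.5  81.2]
side [ 16  12 155] [297.6 192.4] [  96.8 -135.3]
side [ 23  14 193] [321.3 213.2] [ -16.2 -140.4]
side [ 17  15 188] [337.3 228.4] [ -90.9 -140.5]
```

View pics/s8.png

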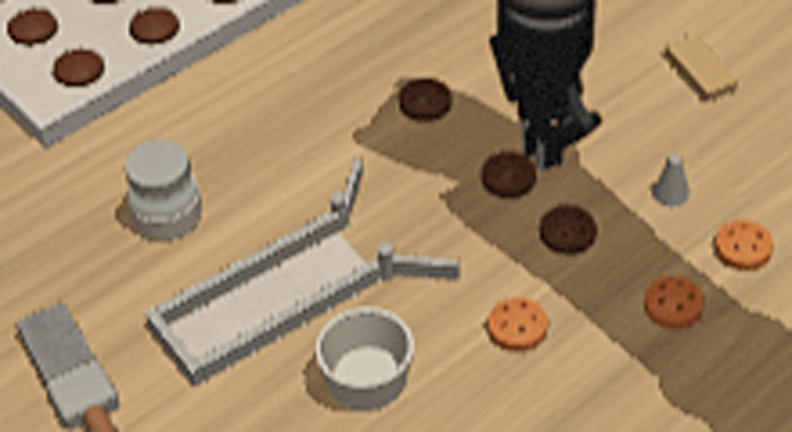

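>>> carry_out --motion "0.84 12 0.3 0 0; 0.84 12 0.3 0 0; 0.84 12 0.3 0 0; 0.84 12 0.3 0 0; 0.84 12 0.3 0 0; 0.84 12 0.3 0 0; 0.84 12 0.3 0 0; 0.84 8 0 0 0"

```text
clock: 13.65
tcp_pos: [0.5577, 0.0493, -0.0211]
orientation: [-2.418, -2.005, -0.0]
contact_force: [-0.1, 0.1, 0.1]
grip_width: 0.0137
```

Run:
```python
from h import *
show()
im=snap('side',(165,285,180,400),3.6,'s9.png'); blobs(im,'side')
im=snap('top',(150,230,220,320),8,'t9.png')
L=[nest(0.,-40,3,30,-21),nest(0.,-30,1.5,30,-21),nest(0.,-20,0,30,-21)]+[nest(0,y,0,30,-21) for y in (-10,0,10,20,32)]
rows(L)
```

```text
t 13.65 P x,y,z,h [ -3.8 -84.3 -21.1   4.9] F [-0.1  0.1  0.1] w 13.7 j [ 0.05  0.62 -0.32  1.96  0.33  0.61 -0.67] R [ 0.  0. -1.]
side [14 10 94] [188.4 172.1] [383.4  89.2]
side [14  9 92] [222.3 171.8] [319.2   2.2]
side [ 14  10 105] [201.3 183.4] [311.5  81.2]
side [ 16  16 191] [293.8 225.3] [ -5.7 -48.3]
side [ 16  14 177] [337.1 228.7] [ -91.6 -139.5]
14.1 1.1 -0.0 -0.032
10.0 0.3 -0.0 -0.026
10.0 0.5 -0.0 -0.026
10.0 0.0 -0.0 0.000
10.0 0.0 -0.0 0.000
10.0 0.0 -0.0 0.000
10.0 0.0 -0.0 0.000
12.0 0.0 -0.0 0.000
```

View pics/s9.png

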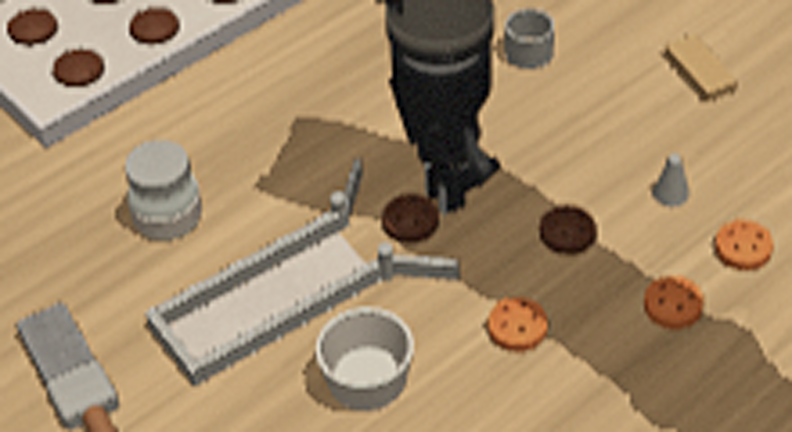

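View pics/t9.png

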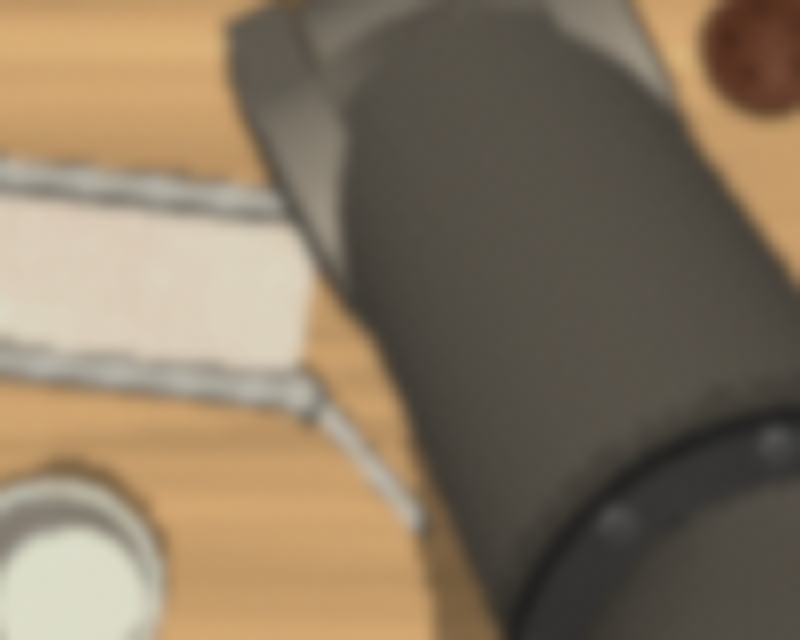

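>>> carry_out --motion "0.84 12 0.8 0 -0.03; 0.84 10 0.3 0 -0.03; 0.84 10 0.5 0 -0.025; 0.84 10 0 0 0; 0.84 8 0 0 0; 0.84 0 0 0 0; 0.84 0 0 0 0; 0.84 0 0 0 0"

```text
clock: 14.75
tcp_pos: [0.5659, 0.0969, -0.0211]
orientation: [2.332, 2.104, -0.001]
contact_force: [0.1, -0.4, 0.0]
grip_width: 0.0135
```

Run:
```python
from h import *
show()
im=snap('side',(165,285,180,400),3.6,'s10.png'); blobs(im,'side')
```

```text
t 14.75 P x,y,z,h [ -0.4 -36.1 -21.1   0.1] F [ 0.1 -0.4  0. ] w 13.5 j [-0.02  0.64 -0.34  1.93  0.34  0.63 -0.68] R [-0. -0. -1.]
side [14 10 91] [188.4 172.1] [383.5  89.5]
side [14  9 91] [222.2 171.9] [319.1   2.7]
side [ 14  10 101] [201.2 183.4] [311.7  81.2]
side [ 16  14 166] [337.  228.9] [ -92.  -138.8]
side [ 17  14 134] [278.1 232.2] [-0.   2.2]
```

View pics/s10.png

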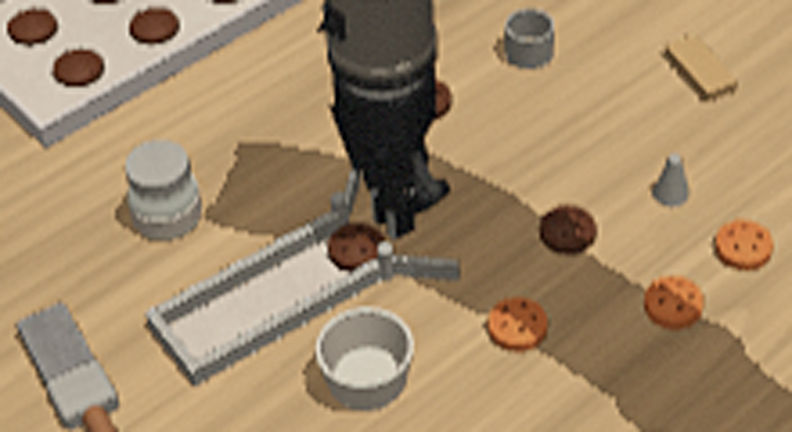

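>>> carry_out --motion "0.84 8 0.3 0 0; 0.84 8 0 0 0; 0.84 8 0 0 0; 0.84 8 0 0 0; 0.84 7 0 0 0; 0.84 0 0 0 0; 0.84 0 0 0 0; 0.84 0 0 0 0"

```text
clock: 15.8
tcp_pos: [0.5702, 0.1357, -0.0212]
orientation: [2.332, 2.104, -0.001]
contact_force: [0.4, 0.8, 0.7]
grip_width: 0.0135
```

Run:
```python
from h import *
show()
im=snap('side',(165,285,180,400),3.6,'s11.png'); blobs(im,'side')
```

```text
t 15.8 P x,y,z,h [ -0.1   2.9 -21.2   0.1] F [0.4 0.8 0.7] w 13.5 j [-0.08  0.65 -0.34  1.9   0.34  0.65 -0.74] R [-0. -0. -1.]
side [14 10 88] [188.3 172.1] [383.6  89.7]
side [14  9 88] [222.2 171.8] [319.3   2.6]
side [14 10 97] [201.2 183.3] [312.1  81.2]
side [ 15  12 118] [297.4 192.2] [  97.7 -135.2]
side [ 16  14 129] [337.  228.4] [ -90.4 -139.9]
side [ 17  14 132] [266.4 238.6] [ 0.1 41.4]
```

View pics/s11.png

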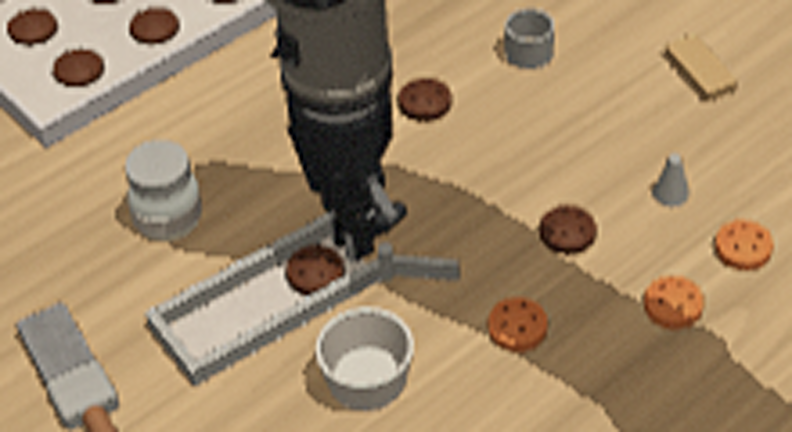

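Run:
```python
from h import *
B=(-86.7,-145.7); h=48.9
s=state()[1]
L=[(0,-12,-21,0),(0,-40,-21,0),(0,-60,20,0),(0,-80,50,0)]
a=np.array(L[-1]); b=np.array(nest(*B,h,42,50)); print(b,toW(b[:2]),np.hypot(*toW(b[:2])))
L+=[a+(b-a)*f for f in np.linspace(0,1,6)[1:]]
L+=[nest(*B,h,42,z) for z in (30,10,-5,-15,-21)]
rows(L)
```

```text
[-118.34966248 -173.30976032   50.           48.9       ] [ 0.43480241 -0.02768239] 0.43568274098703275
-15.0 0.1 -0.1 -0.002
-28.0 0.0 -0.0 0.000
-20.0 0.0 -41.0 0.000
-20.0 0.0 -30.0 0.000
-18.7 -23.7 -0.0 0.171
-22.4 -20.2 -0.0 0.171
-25.5 -16.1 -0.0 0.171
-27.9 -11.5 -0.0 0.171
-29.4 -6.6 -0.0 0.171
0.0 0.0 20.0 0.000
0.0 0.0 20.0 0.000
0.0 0.0 15.0 0.000
0.0 0.0 10.0 0.000
0.0 0.0 6.0 0.000
```

>>> carry_out --motion "0.84 -15 0 0 0; 0.84 -28 0 0 0; 0.84 -20 0 -41 0; 0.84 -20 0 -30 0; 0.84 -19 -24 0 0.17; 0.84 -22 -20 0 0.17; 0.84 -25 -16 0 0.17; 0.84 -28 -12 0 0.17"

```text
clock: 16.85
tcp_pos: [0.4585, -0.0121, 0.05]
orientation: [2.904, 1.197, -0.0]
contact_force: [0.3, -0.3, -1.0]
grip_width: 0.0139
```

>>> carry_out --motion "0.84 -29 -7 0 0.17; 0.84 0 0 0 0; 0.84 0 0 0 0; 0.84 0 0 0 0; 0.84 0 0 0 0; 0.84 0 0 0 0; 0.84 0 0 0 0; 0.84 0 0 0 0"

```text
clock: 17.85
tcp_pos: [0.4344, -0.0259, 0.0499]
orientation: [2.992, 0.957, -0.0]
contact_force: [0.1, -0.7, 0.1]
grip_width: 0.0139
```

Run:
```python
from h import *
show()
B=(-86.7,-145.7); h=48.9
im=snap('side',(165,285,180,400),3.6,'s12.png'); blobs(im,'side')
im=snap('top',(130,290,180,420),3.3,'t12.png'); blobs(im,'top')
rows([nest(*B,h,42,50)])
```

```text
t 17.85 P x,y,z,h [-119.  -171.6   49.9   48.8] F [ 0.1 -0.7  0.1] w 13.9 j [ 0.09  0.33 -0.21  2.23  0.12  0.59 -1.15] R [-0.  0. -1.]
side [14 10 99] [188.4 172.1] [383.2  89.3]
side [14  9 98] [222.3 171.9] [318.9   2.5]
side [ 14  10 108] [201.2 183.4] [311.3  81.4]
side [ 15  12 126] [297.3 192.3] [  97.7 -135.1]
side [ 17  15 191] [337.3 228.4] [ -91.2 -140.6]
side [ 17  15 156] [266.2 239. ] [-0.6 42.6]
top [ 16  16 188] [315.5 155.6] [ 101.7 -140.7]
top [ 16  17 195] [243.5 185.8] [-0.6 37.3]
-0.7 1.7 -0.1 0.002
```

View pics/s12.png

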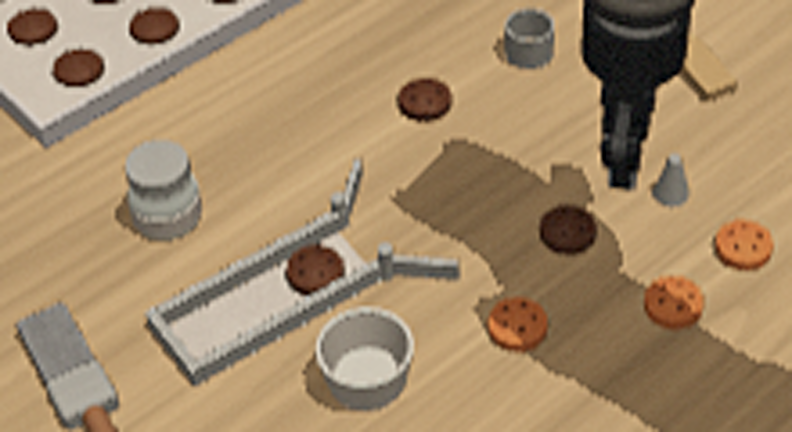

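View pics/t12.png

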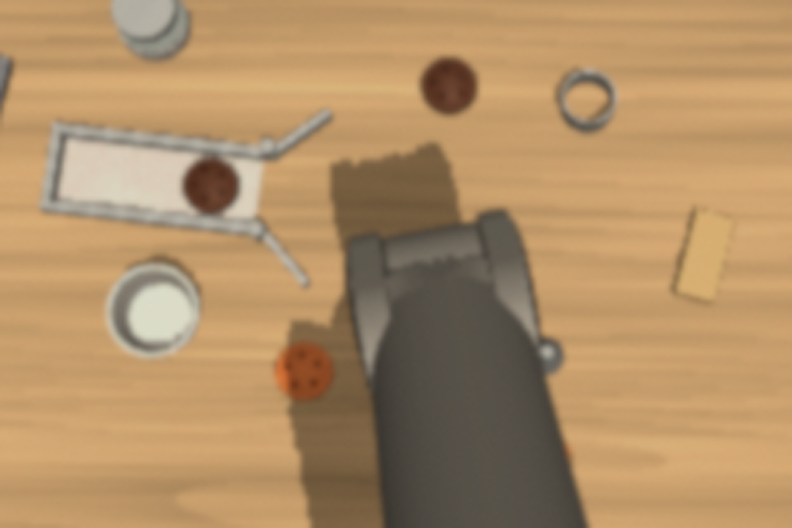

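>>> carry_out --motion "0.84 -1 1.7 18 0; 0.84 0 0 18 0; 0.84 0 0 15 0; 0.84 0 0 10 0; 0.84 0 0 5 0; 0.84 0 0 5 0; 0.84 0 0 0 0; 0.84 0 0 0 0"

```text
clock: 18.95
tcp_pos: [0.4348, -0.0279, -0.0209]
orientation: [2.992, 0.956, 0.001]
contact_force: [-0.2, 0.4, -0.1]
grip_width: 0.0138
```

Run:
```python
from h import *
show()
B=np.array((-86.7,-145.7)); h=48.9; G=np.array([0,-72.])
im=snap('side',(165,285,180,400),3.6,'s13.png'); blobs(im,'side')
rows([nest(*B,h,34,-21)]+[nest(*(B+f*(G-B)),h,34,-21) for f in np.linspace(0,1,11)[1:]])
```

```text
t 18.95 P x,y,z,h [-118.4 -173.6  -20.9   48.8] F [-0.2  0.4 -0.1] w 13.8 j [ 0.06  0.48 -0.16  2.26  0.18  0.42 -1.21] R [ 0.  0. -1.]
side [14 10 96] [188.3 172.1] [383.3  89.6]
side [14  9 96] [222.3 171.9] [319.    2.5]
side [ 14  10 103] [201.2 183.4] [311.5  81.3]
side [ 15  12 122] [297.3 192.3] [  97.7 -135.1]
side [ 18  14 191] [337.4 228.5] [ -91.4 -140.7]
side [ 17  15 148] [266.2 238.8] [-0.1 42.4]
8.2 -0.2 0.2 0.002
11.4 0.1 -0.0 0.000
11.4 0.1 -0.0 0.000
11.4 0.1 -0.0 0.000
11.4 0.1 -0.0 0.000
11.4 0.1 -0.0 0.000
11.4 0.1 -0.0 0.000
11.4 0.1 -0.0 0.000
11.4 0.1 -0.0 0.000
11.4 0.1 -0.0 0.000
11.4 0.1 -0.0 0.000
```

View pics/s13.png

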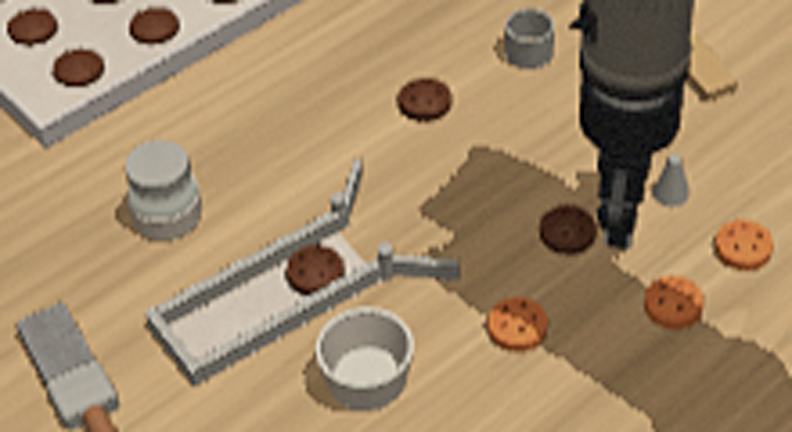

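Fingers sit behind b3 (crop 567,230), nothing disturbed. Pushing diagonally to the gate's front.

>>> carry_out --motion "0.84 8 0 0 0; 0.84 11 0.1 0 0; 0.84 11 0.1 0 0; 0.84 11 0.1 0 0; 0.84 11 0.1 0 0; 0.84 11 0.1 0 0; 0.84 0 0 0 0; 0.84 0 0 0 0"

```text
clock: 20.0
tcp_pos: [0.4857, 0.008, -0.0212]
orientation: [2.992, 0.956, -0.001]
contact_force: [-0.4, 0.1, -0.3]
grip_width: 0.014
```

Run:
```python
from h import *
show()
im=snap('side',(165,285,180,400),3.6,'s14.png'); blobs(im,'side')
```

```text
t 20.0 P x,y,z,h [ -71.3 -132.7  -21.2   48.8] F [-0.4  0.1 -0.3] w 14.0 j [-0.01  0.53 -0.16  2.15  0.17  0.48 -1.26] R [-0.001 -0.    -1.   ]
side [14 10 93] [188.4 172.1] [383.4  89.4]
side [14  9 95] [222.3 171.8] [319.1   2.4]
side [ 14  10 103] [201.2 183.4] [311.5  81.3]
side [ 15  12 122] [297.4 192.3] [  97.6 -135.1]
side [ 16  15 169] [317.5 225.4] [ -47.5 -102.4]
side [ 17  15 150] [266.1 238.9] [-0.3 42.8]
```

View pics/s14.png

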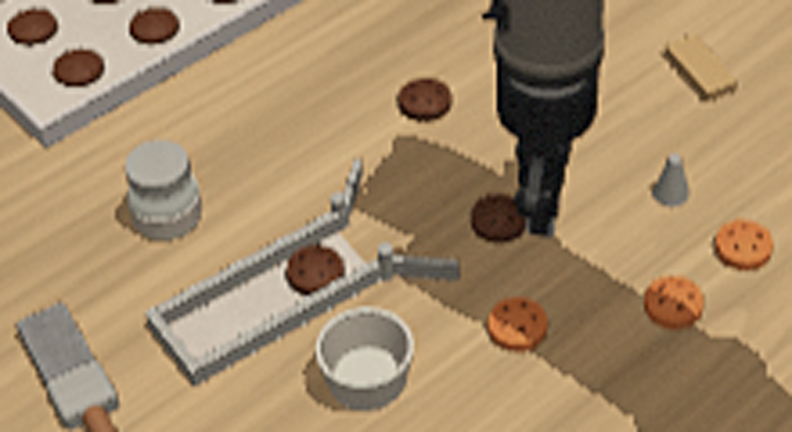

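>>> carry_out --motion "0.84 11 0 0 0; 0.84 11 0 0 0; 0.84 11 0 0 0; 0.84 11 0 0 0; 0.84 11 0 0 0; 0.84 0 0 0 0; 0.84 -20 0 0 0; 0.84 -20 0 0 0"

```text
clock: 21.05
tcp_pos: [0.4976, 0.0165, -0.0212]
orientation: [2.992, 0.957, -0.001]
contact_force: [0.8, -0.8, 1.0]
grip_width: 0.0138
```

Run:
```python
from h import *
show()
im=snap('side',(165,285,180,400),3.6,'s15.png'); blobs(im,'side')
B=(0,-72)
s=state()[1]
L=[(s[0],s[1],-5,s[3]),(s[0],s[1],10,s[3])]
a=np.array(L[-1]); b=np.array(nest(*B,0,52,10))
L+=[a+(b-a)*f for f in np.linspace(0,1,6)[1:]]+[(b[0],b[1],-10,0),(b[0],b[1],-21,0)]
rows(L); print(b)
```

```text
t 21.05 P x,y,z,h [ -60.3 -123.1  -21.2   48.8] F [ 0.8 -0.8  1. ] w 13.8 j [-0.03  0.54 -0.16  2.12  0.17  0.5  -1.27] R [-0.001 -0.    -1.   ]
side [14 10 96] [188.4 172.1] [383.4  89.3]
side [14  9 94] [222.3 171.8] [319.1   2.5]
side [ 14  10 105] [201.3 183.4] [311.4  81.2]
side [ 15  12 121] [297.4 192.3] [  97.5 -135.1]
side [ 16  14 183] [299.5 222.4] [ -6.9 -67.9]
side [ 17  15 151] [266.2 238.9] [-0.4 42.6]
0.0 0.0 -16.6 0.000
0.0 0.0 -15.0 0.000
9.8 8.1 -0.0 -0.171
8.2 9.6 -0.0 -0.171
6.5 10.9 -0.0 -0.171
4.6 11.8 -0.0 -0.171
2.5 12.4 -0.0 -0.171
0.0 0.0 20.0 0.000
0.0 0.0 11.0 0.000
[   0. -124.   10.    0.]
```

View pics/s15.png

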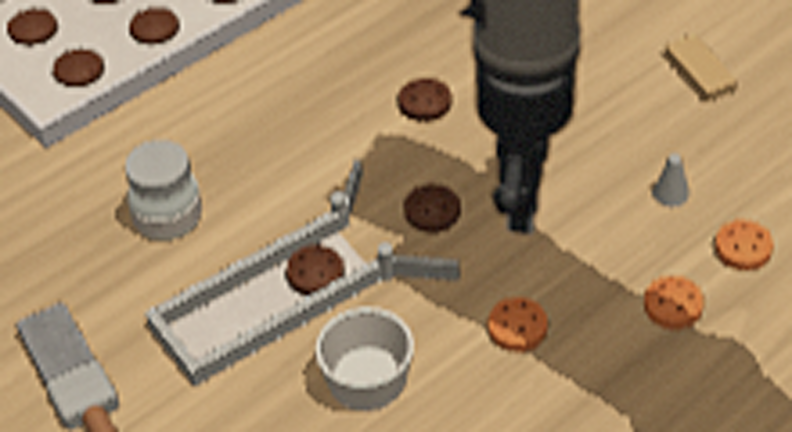

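>>> carry_out --motion "0.84 -3 0 -16 0; 0.84 0 0 -15 0; 0.84 10 7 0 -0.17; 0.84 8 9 0 -0.17; 0.84 6.5 10.5 0 -0.17; 0.84 4.5 11.5 0 -0.17; 0.84 2.5 11.5 0 -0.17; 0.84 0 0 10 0"

```text
clock: 22.1
tcp_pos: [0.5592, 0.0127, 0.0014]
orientation: [2.333, 2.101, 0.006]
contact_force: [-0.3, -1.2, 0.7]
grip_width: 0.0135
```

Run:
```python
from h import *
show()
im=snap('side',(165,285,180,400),3.6,'s16.png'); blobs(im,'side')
B=np.array((-2.5,-73.3)); 
L=[nest(*B,1,50,-21),nest(*B,1,40,-21)]
L+=[nest(-2.5*(1-f),-73.3+f*107,1-f,34,-21) for f in np.linspace(0,1,12)]
rows(L)
```

```text
t 22.1 P x,y,z,h [   1.3 -120.6    1.4    0.2] F [-0.3 -1.2  0.7] w 13.5 j [ 0.16  0.59 -0.38  1.96  0.35  0.65 -0.54] R [ 0.001  0.004 -1.   ]
side [14 10 97] [188.4 172.1] [383.2  89.3]
side [14  9 97] [222.3 171.8] [319.    2.5]
side [ 14  10 106] [201.3 183.4] [311.3  81.3]
side [ 15  13 109] [296.5 192.8] [  97.5 -131.7]
side [ 16  14 172] [299.7 222.2] [ -6.6 -68.9]
side [ 17  15 152] [266.3 238.9] [-0.6 42.4]
-2.3 -2.3 20.3 0.013
10.0 -0.0 -0.0 0.000
6.0 0.0 -0.0 0.000
9.7 0.1 -0.0 -0.002
9.7 0.1 -0.0 -0.002
9.7 0.1 -0.0 -0.002
9.7 0.2 -0.0 -0.002
9.7 0.2 -0.0 -0.002
9.7 0.2 -0.0 -0.002
9.7 0.2 -0.0 -0.002
9.7 0.2 -0.0 -0.002
9.7 0.2 -0.0 -0.002
9.7 0.3 -0.0 -0.002
9.7 0.3 -0.0 -0.002
```

View pics/s16.png

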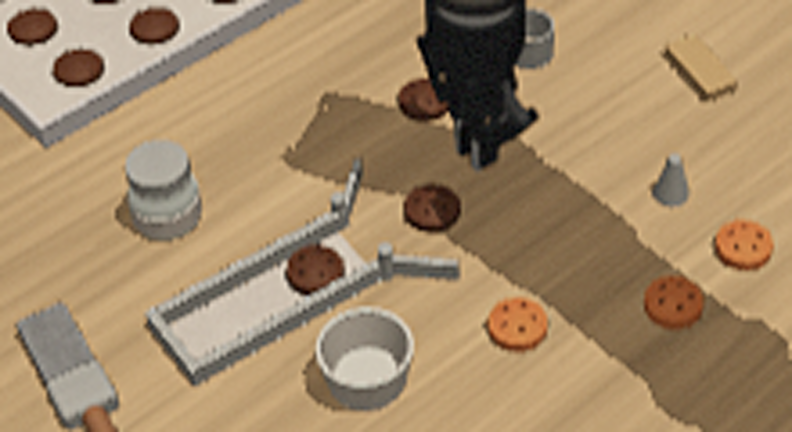

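>>> carry_out --motion "0.84 -3 -2 10 0; 0.84 0 0 10 0; 0.84 10 0 0 0; 0.84 7 0 0 0; 0.84 9.5 0 0 0; 0.84 9.5 0.1 0 0; 0.84 9.5 0.2 0 0; 0.84 9.5 0.2 0 0"

```text
clock: 23.15
tcp_pos: [0.5605, 0.0649, -0.02]
orientation: [2.332, 2.105, 0.0]
contact_force: [-0.2, -1.0, -0.2]
grip_width: 0.0139
```

Run:
```python
from h import *
show()
im=snap('side',(165,285,180,400),3.6,'s17.png'); blobs(im,'side')
```

```text
t 23.15 P x,y,z,h [ -2.6 -68.5 -20.    0.1] F [-0.2 -1.  -0.2] w 13.9 j [ 0.05  0.63 -0.36  1.95  0.36  0.62 -0.64] R [-0.  0. -1.]
side [14 10 95] [188.4 172.1] [383.3  89.3]
side [14  9 95] [222.2 171.9] [319.1   2.7]
side [ 14  10 100] [201.2 183.3] [311.9  81.2]
side [ 16  14 168] [290.  227.3] [ -5.4 -35.2]
side [ 17  15 142] [266.2 238.8] [ 0.1 42.3]
```

View pics/s17.png

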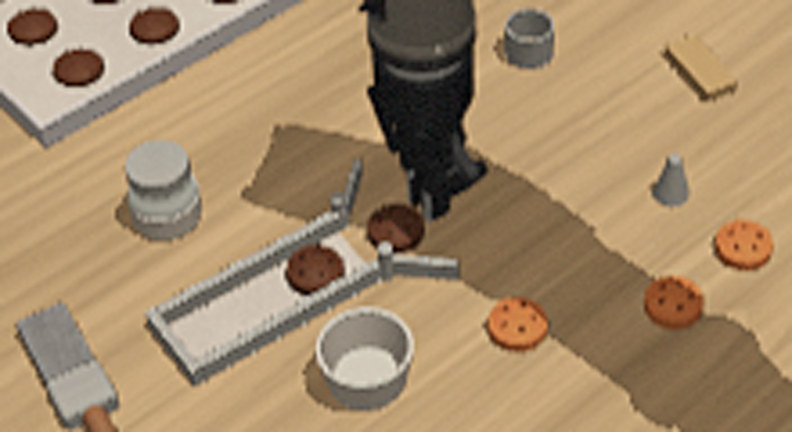

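>>> carry_out --motion "0.84 9 0.3 0 0; 0.84 9 0.3 0 0; 0.84 9 0.3 0 0; 0.84 9 0.3 0 0; 0.84 9 0.3 0 0; 0.84 9 0.3 0 0; 0.84 9 0.2 0 0; 0.84 8 0 0 0"

```text
clock: 24.2
tcp_pos: [0.5696, 0.1354, -0.0201]
orientation: [-2.332, -2.105, -0.0]
contact_force: [-0.1, -0.4, 0.4]
grip_width: 0.0137
```

Run:
```python
from h import *
show()
im=snap('side',(165,285,180,400),3.6,'s18.png'); blobs(im,'side')
show()
B=(101.4,-140.9); h=np.degrees(np.arctan2(-101.4,69)); print(h)
L=[(0,-12,-21,0),(0,-40,-21,0),(0,-65,20,0),(0,-90,50,0)]
a=np.array(L[-1]); b=np.array(nest(*B,h,48,50)); print(b,toW(b[:2]))
L+=[a+(b-a)*f for f in np.linspace(0,1,7)[1:]]
L+=[nest(*B,h,48,-21)]
rows(L)
```

```text
t 24.2 P x,y,z,h [ -0.6   2.5 -20.1   0.1] F [-0.1 -0.4  0.4] w 13.7 j [-0.07  0.65 -0.36  1.9   0.36  0.65 -0.75] R [ 0.  0. -1.]
side [14 10 89] [188.3 172.1] [383.5  89.6]
side [14  9 89] [222.2 171.8] [319.2   2.5]
side [14 10 99] [201.2 183.3] [311.9  81.1]
side [ 15  12 116] [297.4 192.3] [  97.6 -135.1]
t 24.25 P x,y,z,h [ -0.7   4.  -20.   -0. ] F [0.1 0.8 0.6] w 13.7 j [-0.07  0.65 -0.36  1.9   0.36  0.65 -0.75] R [ 0.001  0.    -1.   ]
-55.765755544742916
[ 141.08373511 -167.90372507   50.          -55.76575554] [ 0.69346062 -0.04843921]
-16.0 0.7 1.0 0.000
-28.0 0.0 -0.0 0.000
-25.0 0.0 -41.0 0.000
-25.0 0.0 -30.0 0.000
-13.0 23.5 -0.0 -0.162
-16.6 21.1 -0.0 -0.162
-19.8 18.1 -0.0 -0.162
-22.5 14.7 -0.0 -0.162
-24.6 10.9 -0.0 -0.162
-26.0 6.8 -0.0 -0.162
0.0 0.0 71.0 0.000
```

View pics/s18.png

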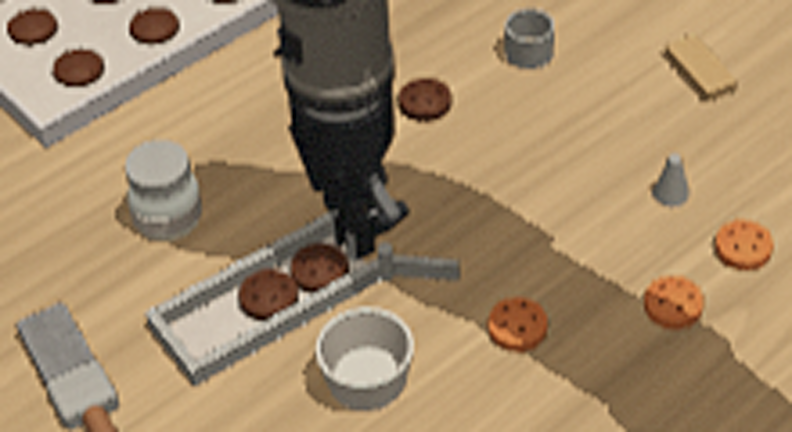

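>>> carry_out --motion "0.84 -16 0.5 0 0; 0.84 -28 0 0 0; 0.84 -25 0 -41 0; 0.84 -25 0 -30 0; 0.84 -13 23.5 0 -0.162; 0.84 -16.5 21 0 -0.162; 0.84 -20 18 0 -0.162; 0.84 -22.5 14.5 0 -0.162"

```text
clock: 25.25
tcp_pos: [0.6483, -0.0235, 0.0507]
orientation: [-1.536, -2.741, 0.002]
contact_force: [0.1, -0.9, -0.6]
grip_width: 0.0141
```

>>> carry_out --motion "0.84 -24.5 11 0 -0.162; 0.84 -26 7 0 -0.162; 0.84 0 0 0 0; 0.84 0 0 0 0; 0.84 0 0 20 0; 0.84 0 0 15 0; 0.84 0 0 0 0; 0.84 0 0 0 0"

```text
clock: 26.25
tcp_pos: [0.6927, -0.0505, 0.0158]
orientation: [-1.078, -2.951, -0.0]
contact_force: [0.3, 0.7, 0.0]
grip_width: 0.014
```

Run:
```python
from h import *
show()
im=snap('side',(165,285,180,400),3.6,'s19.png'); blobs(im,'side')
im=snap('top',(130,290,180,420),3.3,'t19.png'); blobs(im,'top')
B=(101.4,-140.9); h=-55.8
rows([nest(*B,h,48,-21)])
```

```text
t 26.25 P x,y,z,h [ 140.5 -170.    15.8  -55.6] F [0.3 0.7 0. ] w 14.0 j [ 0.37  0.78 -0.58  1.6   0.51  0.92  0.47] R [ 0.  0. -1.]
side [14 10 99] [188.5 172.1] [383.1  89.3]
side [14  9 98] [222.3 171.9] [319.    2.5]
side [ 14  10 107] [201.2 183.4] [311.3  81.4]
side [ 16  13 143] [297.6 191.8] [  98.7 -137. ]
top [ 16  16 183] [316.6 154.7] [ 104.2 -143.2]
1.2 1.9 37.5 -0.003
```

View pics/s19.png

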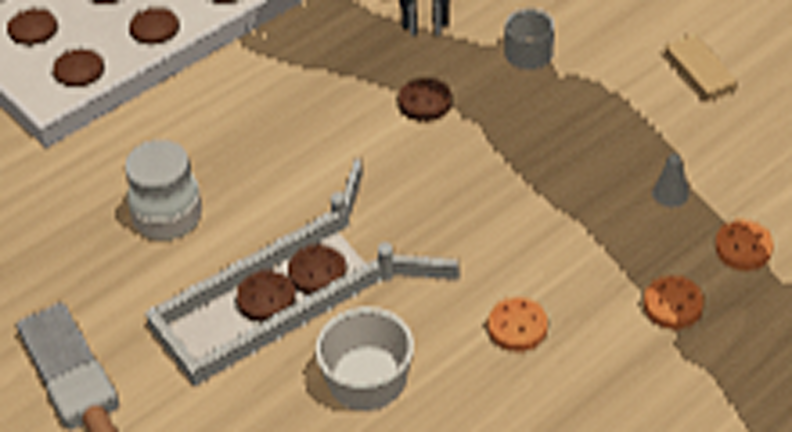

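View pics/t19.png

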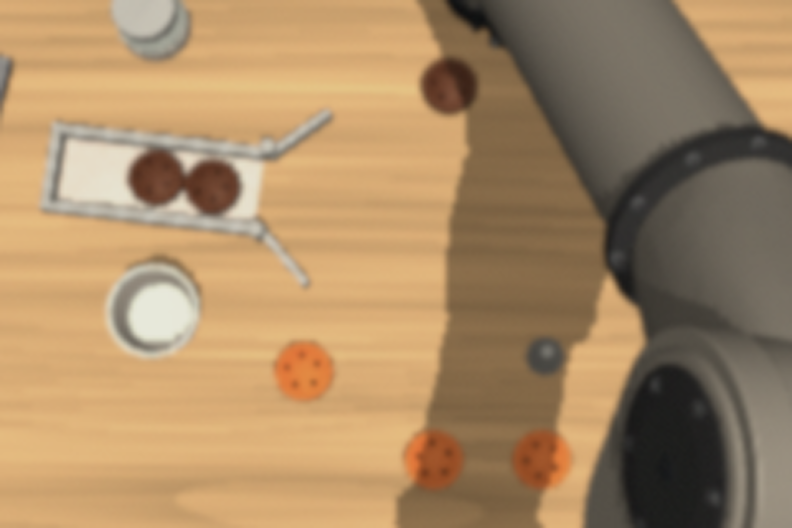

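>>> carry_out --motion "0.84 0.5 2 12 0; 0.84 0 0 12 0; 0.84 0 0 8 0; 0.84 0 0 5 0; 0.84 8 0 0 0; 0.84 6 0 0 0; 0.84 11 0 0 0; 0.84 11 0 0 0"

```text
clock: 27.35
tcp_pos: [0.6655, -0.0251, -0.0207]
orientation: [1.078, 2.95, 0.0]
contact_force: [0.4, 0.1, 0.4]
grip_width: 0.0139
```

Run:
```python
from h import *
show()
im=snap('side',(165,285,180,400),3.6,'s20.png'); blobs(im,'side')
```

```text
t 27.35 P x,y,z,h [ 111.  -147.5  -20.7  -55.6] F [0.4 0.1 0.4] w 13.9 j [ 0.33  0.79 -0.56  1.69  0.54  0.82  0.39] R [-0.  0. -1.]
side [14 10 98] [188.4 172.1] [383.2  89.3]
side [14  9 97] [222.3 171.9] [318.9   2.6]
side [ 14  10 107] [201.3 183.4] [311.4  81.2]
side [ 15  15 140] [298.  196.6] [  81.1 -125.6]
```

View pics/s20.png

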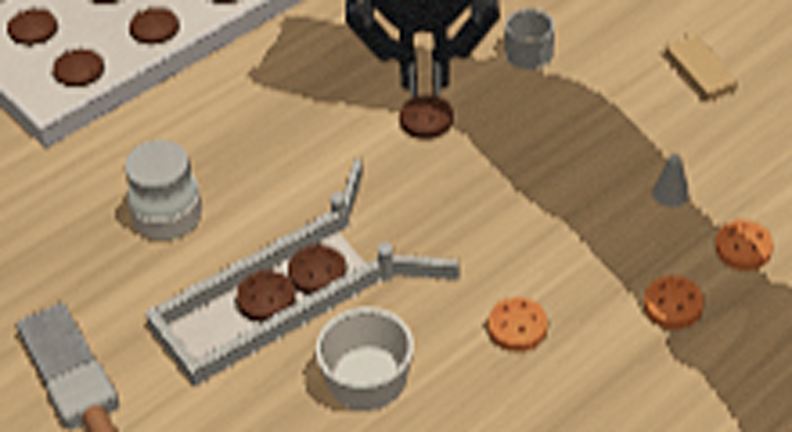

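>>> carry_out --motion "0.84 11 0 0 0; 0.84 11 0 0 0; 0.84 11 0 0 0; 0.84 11 0 0 0; 0.84 11 0 0 0; 0.84 11 0 0 0; 0.84 11 0 0 0; 0.84 8 0 0 0"

```text
clock: 28.4
tcp_pos: [0.6005, 0.0296, -0.0211]
orientation: [-1.078, -2.951, -0.0]
contact_force: [0.7, 0.1, 0.2]
grip_width: 0.0137
```

Run:
```python
from h import *
show()
im=snap('side',(165,285,180,400),3.6,'s21.png'); blobs(im,'side')
```

```text
t 28.4 P x,y,z,h [ 40.7 -99.6 -21.1 -55.7] F [0.7 0.1 0.2] w 13.7 j [ 0.27  0.72 -0.57  1.85  0.55  0.74  0.26] R [ 0. -0. -1.]
side [14 10 98] [188.4 172.1] [383.2  89.3]
side [14  9 95] [222.3 171.8] [319.1   2.5]
side [ 14  10 103] [201.2 183.4] [311.5  81.3]
side [ 16  17 151] [298.6 217.2] [ 11.2 -77.6]
```

View pics/s21.png

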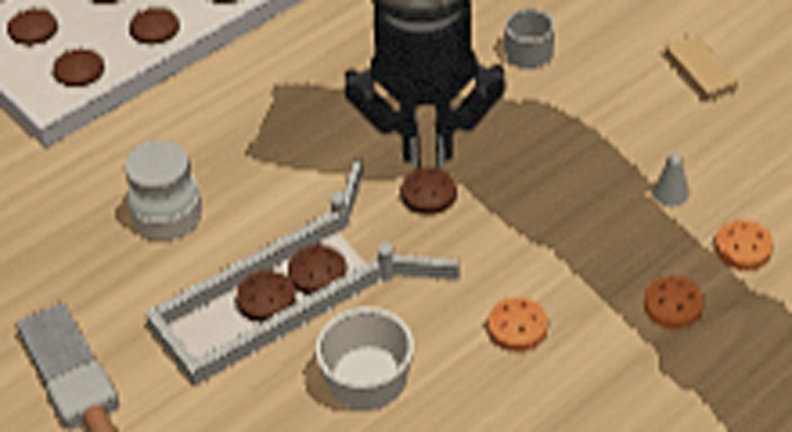

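>>> carry_out --motion "0.84 8 0 0 0; 0.84 7 0 0 0; 0.84 0 0 0 0; 0.84 -20 0 0 0; 0.84 -15 0 0 0; 0.84 0 0 -16 0; 0.84 0 0 -15 0; 0.84 0 0 0 0"

```text
clock: 29.45
tcp_pos: [0.6176, 0.0169, 0.0121]
orientation: [1.077, 2.948, 0.003]
contact_force: [0.7, -0.3, -0.1]
grip_width: 0.0138
```

Run:
```python
from h import *
show()
im=snap('side',(165,285,180,400),3.6,'s22.png'); blobs(im,'side')
B=(0,-73)
s=state()[1]
a=s; b=np.array(nest(*B,0,52,10))
L=[a+(b-a)*f for f in np.linspace(0,1,7)[1:]]
rows(L); print(b)
```

```text
t 29.45 P x,y,z,h [  59.  -110.5   12.1  -55.7] F [ 0.7 -0.3 -0.1] w 13.8 j [ 0.31  0.69 -0.6   1.8   0.52  0.81  0.32] R [-0.002  0.003 -1.   ]
side [14 10 97] [188.4 172.1] [383.2  89.4]
side [14  9 97] [222.3 171.9] [318.9   2.5]
side [ 14  10 105] [201.3 183.4] [311.4  81.2]
side [ 16  13 144] [298.6 221.7] [ -3.2 -67.4]
6.7 -7.4 0.2 0.162
5.4 -8.4 0.2 0.162
4.0 -9.2 0.2 0.162
2.4 -9.7 0.2 0.162
0.9 -10.0 0.2 0.162
-0.8 -10.0 0.2 0.162
[   0. -125.   10.    0.]
```

View pics/s22.png

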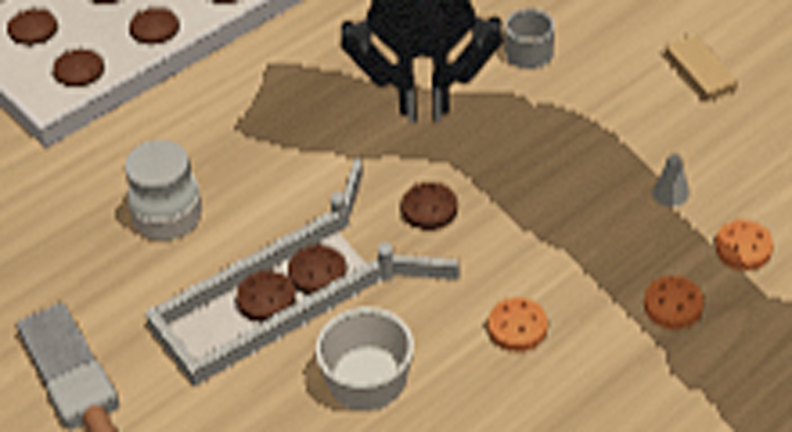

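>>> carry_out --motion "0.84 6.5 -7.5 0 0.162; 0.84 5.5 -8.5 0 0.162; 0.84 4 -9 0 0.162; 0.84 2.5 -9.5 0 0.162; 0.84 0 -10 0 0.162; 0.84 -2 -9.5 0 0.162; 0.84 0 0 10 0; 0.84 0 0 0 0"

```text
clock: 30.5
tcp_pos: [0.5573, 0.0062, -0.0011]
orientation: [-2.327, -2.109, 0.002]
contact_force: [0.0, -0.6, -0.1]
grip_width: 0.0134
```

Run:
```python
from h import *
show()
rows([nest(1,-72.8,0,52,-21)])
```

```text
t 30.5 P x,y,z,h [ 1.000e-01 -1.272e+02 -1.100e+00 -1.000e-01] F [ 0.  -0.6 -0.1] w 13.4 j [ 0.16  0.59 -0.36  1.96  0.33  0.65 -0.51] R [-0.    -0.002 -1.   ]
2.4 0.9 19.9 0.003
```

>>> carry_out --motion "0.84 2 0.7 10 0; 0.84 0 0 10 0; 0.84 10 0 0 0; 0.84 9 0 0 0; 0.84 9 0 0 0; 0.84 9 0 0 0; 0.84 9 0 0 0; 0.84 9 0 0 0"

```text
clock: 31.5
tcp_pos: [0.5645, 0.0632, -0.02]
orientation: [2.332, 2.105, 0.0]
contact_force: [-0.2, 0.6, 1.0]
grip_width: 0.0133
```

Run:
```python
from h import *
show()
im=snap('side',(165,285,180,400),3.6,'s23.png'); blobs(im,'side')
```

```text
t 31.5 P x,y,z,h [  1.6 -69.8 -20.    0.1] F [-0.2  0.6  1. ] w 13.3 j [ 0.05  0.63 -0.35  1.94  0.35  0.63 -0.63] R [-0.  0. -1.]
side [14 10 91] [188.3 172.1] [383.4  89.6]
side [14  9 91] [222.2 171.8] [319.3   2.4]
side [ 14  10 104] [201.3 183.4] [311.6  81.2]
side [ 18  14 176] [289.5 226.5] [ -2.3 -35.9]
```

View pics/s23.png

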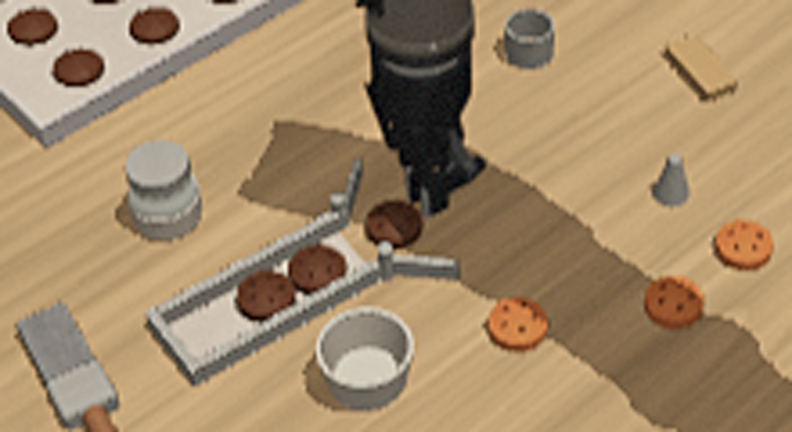

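>>> carry_out --motion "0.84 9 -0.3 0 0; 0.84 9 -0.3 0 0; 0.84 9 -0.3 0 0; 0.84 9 -0.2 0 0; 0.84 9 0 0 0; 0.84 9 0 0 0; 0.84 9 0 0 0; 0.84 8 0 0 0"

```text
clock: 32.55
tcp_pos: [0.5706, 0.134, -0.0201]
orientation: [2.332, 2.105, 0.0]
contact_force: [-0.0, 0.4, -0.5]
grip_width: 0.0137
```

>>> carry_out --motion "0.84 0 0 0 0; 0.84 -12 0 0 0; 0.84 -25 0 0 0; 0.84 -25 0 -30 0; 0.84 -25 0 -40 0; 0.84 -50 0 -40 0; 0.84 -50 0 -20 0; 0.84 0 0 0 0"

```text
clock: 33.55
tcp_pos: [0.5516, -0.0588, 0.1105]
orientation: [2.339, 2.091, -0.001]
contact_force: [-1.1, -0.1, 0.8]
grip_width: 0.0135
```

Run:
```python
from h import *
show()
im=snap('side',(165,285,180,400),3.6,'s24.png'); blobs(im,'side')
im=snap('top',(130,290,180,420),3.3,'t24.png'); blobs(im,'top')
# split touching blobs in lane: top
m=dark(im); d=cv2.distanceTransform(m,cv2.DIST_L2,5); 
ys,xs=np.nonzero((d==cv2.dilate(d,np.ones((9,9))))&(d>5))
for x,y in zip(xs,ys):
    if 180<x<300 and 130<y<260: print(x,y,d[y,x],toP(ray('top',x,y,.012)).round(1))
```

```text
t 33.55 P x,y,z,h [   1.  -192.5  110.5    0.6] F [-1.1 -0.1  0.8] w 13.5 j [ 0.32  0.42 -0.41  1.91  0.22  0.85 -0.32] R [-0.003  0.003 -1.   ]
side [ 14  10 101] [188.5 172.1] [383.   89.3]
side [14  9 99] [222.3 171.9] [318.8   2.5]
side [ 14  10 109] [201.3 183.4] [311.2  81.3]
210 181 7.1937995 [  2.2 126.7]
245 186 7.1937995 [-0.5 33.3]
```

View pics/s24.png

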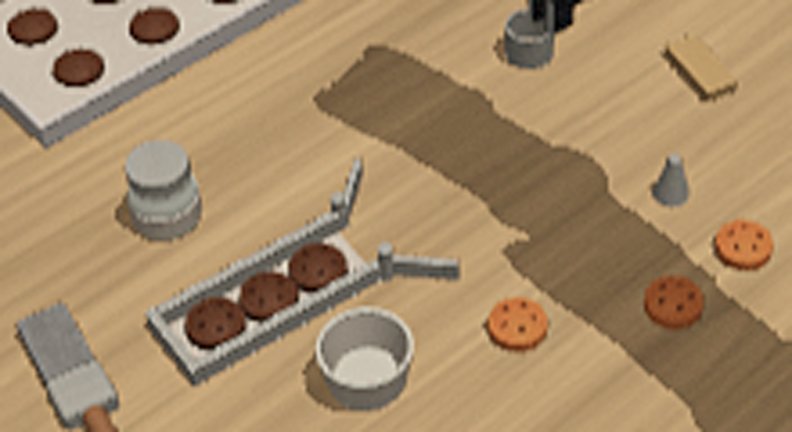

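View pics/t24.png

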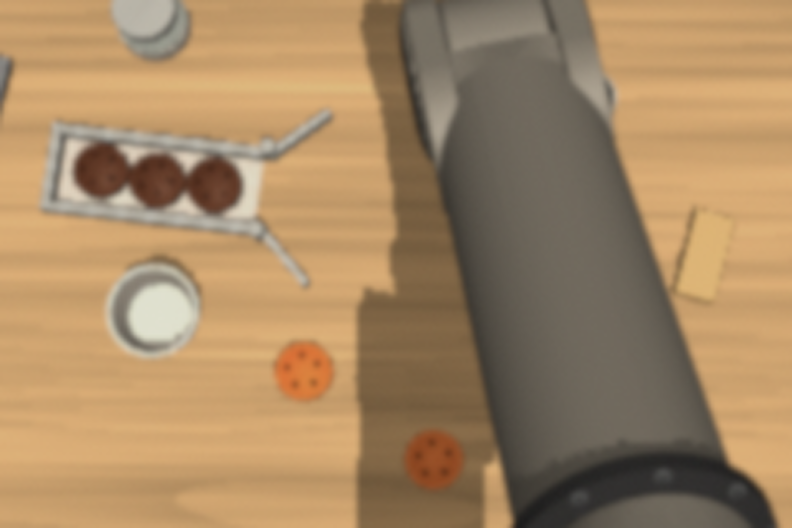

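```bash
python3 -c "
from bench import r
print(r.hand_in())"
```

```text
the job is handed in; nothing more can be done
None
```

The three dark biscuits are in the lane in single file. I pushed them in one at a time with the outside of the partly closed fingers, and handed the job in at about 34 s of the 67 s limit.

- **Biscuit positions:** The last pictures show all three flat and touching in the lane, with the gripper raised and clear. The outer two measured about y = 33 and 127 mm, within about 2 mm of the centre line. They touch, so the middle one was not measured separately; I judged it at about 81 mm. Each time, the next biscuit was still at y below -70 mm when the one before was fully in.
- **Bystanders:** The nozzle, cutter, shortbread, jar and ramekin show no visible shift, and neither do the orange biscuits. The brush was only partly in my close-ups and the spatula was outside them. The arm stayed well away from both during the pushes.
- **What disagreed:** With the fingers at this opening, the tips sat about 25 mm above the reported tool point. The first pass at biscuit_b's side therefore went over one biscuit without moving it. I then lowered in small steps, watching the force, and pushed with the reported height at about -21 mm.
- **Camera mismatch:** The side camera reads biscuit positions about 5 mm off from the top camera, and I corrected for that.

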